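# Uncap the cabin's water bottles

### The job

Open every capped bottle: hook the puller under the cap's flange and pull the cap straight up until it pops off, never touching a cap with the gripper while it is still on its bottle. Lay all the caps, right way up, in one centred stack on the round wooden board, and then slide the puller fully home, upright, into its case. Leave the glasses where they are.

Things in the scene. Friction and masses are not known exactly. Their poses are not given: they have to be found in the camera images.
- bottle0_seat (a point): steel bottle fixed to the counter in a rubber foot (92 mm across, 18 high): body 74 mm across and straight up to 100 mm, a shoulder narrowing to 34 mm across at 126 mm, then a neck 28 mm across up to its flat mouth. This point: centre of the mouth, 146 mm above the counter. A seated cap covers the neck, its flange lying on the mouth. If its cap is absent it is already open.
- bottle1_seat (a point): steel bottle fixed to the counter in a rubber foot (92 mm across, 18 high): body 74 mm across and straight up to 100 mm, a shoulder narrowing to 34 mm across at 126 mm, then a neck 28 mm across up to its flat mouth. This point: centre of the mouth, 146 mm above the counter. A seated cap covers the neck, its flange lying on the mouth. If its cap is absent it is already open.
- bottle2_seat (a point): steel bottle fixed to the counter in a rubber foot (92 mm across, 18 high): body 74 mm across and straight up to 100 mm, a shoulder narrowing to 34 mm across at 126 mm, then a neck 28 mm across up to its flat mouth. This point: centre of the mouth, 146 mm above the counter. A seated cap covers the neck, its flange lying on the mouth. If its cap is absent it is already open.
- bottle3_seat (a point): steel bottle fixed to the counter in a rubber foot (92 mm across, 18 high): body 74 mm across and straight up to 100 mm, a shoulder narrowing to 34 mm across at 126 mm, then a neck 28 mm across up to its flat mouth. This point: centre of the mouth, 146 mm above the counter. A seated cap covers the neck, its flange lying on the mouth. If its cap is absent it is already open.
- bottle4_seat (a point): steel bottle fixed to the counter in a rubber foot (92 mm across, 18 high): body 74 mm across and straight up to 100 mm, a shoulder narrowing to 34 mm across at 126 mm, then a neck 28 mm across up to its flat mouth. This point: centre of the mouth, 146 mm above the counter. A seated cap covers the neck, its flange lying on the mouth. If its cap is absent it is already open.
- cap0_mid (a point): black cap of bottle 0, 24 mm high: a flat flange 68 mm across, 6 mm thick, over a hollow skirt 18 mm high, 46 mm across under the flange, 39 mm at its foot. This point: on the axis half-way up, 12 mm above the foot, 6 mm below the flange's underside; z up. Seated it is 140 mm above the counter; needs 5 to 15 N straight up, free after 12 mm; 60 g. Stacks at 24 mm a cap. None if absent.
- cap1_mid (a point): black cap of bottle 1, 24 mm high: a flat flange 68 mm across, 6 mm thick, over a hollow skirt 18 mm high, 46 mm across under the flange, 39 mm at its foot. This point: on the axis half-way up, 12 mm above the foot, 6 mm below the flange's underside; z up. Seated it is 140 mm above the counter; needs 5 to 15 N straight up, free after 12 mm; 60 g. Stacks at 24 mm a cap. None if absent.
- cap2_mid (a point): black cap of bottle 2, 24 mm high: a flat flange 68 mm across, 6 mm thick, over a hollow skirt 18 mm high, 46 mm across under the flange, 39 mm at its foot. This point: on the axis half-way up, 12 mm above the foot, 6 mm below the flange's underside; z up. Seated it is 140 mm above the counter; needs 5 to 15 N straight up, free after 12 mm; 60 g. Stacks at 24 mm a cap. None if absent.
- cap3_mid (a point): black cap of bottle 3, 24 mm high: a flat flange 68 mm across, 6 mm thick, over a hollow skirt 18 mm high, 46 mm across under the flange, 39 mm at its foot. This point: on the axis half-way up, 12 mm above the foot, 6 mm below the flange's underside; z up. Seated it is 140 mm above the counter; needs 5 to 15 N straight up, free after 12 mm; 60 g. Stacks at 24 mm a cap. None if absent.
- cap4_mid (a point): black cap of bottle 4, 24 mm high: a flat flange 68 mm across, 6 mm thick, over a hollow skirt 18 mm high, 46 mm across under the flange, 39 mm at its foot. This point: on the axis half-way up, 12 mm above the foot, 6 mm below the flange's underside; z up. Seated it is 140 mm above the counter; needs 5 to 15 N straight up, free after 12 mm; 60 g. Stacks at 24 mm a cap. None if absent.
- puller_mid (a point): cap puller, a steel stirrup standing upright, 90 mm wide (y), 30 deep (x), 105 high, 130 to 210 g: 2 legs 78 mm apart inside, at each foot an inward ledge 5 mm thick (51 mm clear between ledges). Open along x: slides level over a cap, legs beside the flange, ledges under it, and carries the freed cap on the ledges. This point: its middle, 52.5 mm above its foot.
- puller_handle (a point): centre of the puller's handle, a black upright square bar 24 x 24 mm, from 53 to 105 mm above the puller's foot, in the middle of its top bar; this point is 79 mm above the foot. The top bar is 8 mm thick, 40 mm clear above the ledges.
- case_mouth (a point): grey open-topped case fixed to the counter; the puller slides in foot first, its width along the case's y (either way round). Inside 36 mm (x) by 96 mm (y), walls 4, floor 4, rim 45 mm above the counter. This point: centre of the mouth at rim height. With the puller home its middle is 56.5 mm above the counter and its handle stands clear of the rim.
- board_top (a point): round wooden serving board, 120 mm across and 10 mm thick, about 0.5 kg, loose on the counter. This point is the centre of its flat top.
- tumbler0_mid (a point): glass tumbler standing upside down, 66 mm across at the counter, 58 mm on top, 85 mm high, not part of the job. This point is its middle, half-way up.
- tumbler1_mid (a point): glass tumbler standing upside down, 66 mm across at the counter, 58 mm on top, 85 mm high, not part of the job. This point is its middle, half-way up.
- tumbler2_mid (a point): glass tumbler standing upside down, 66 mm across at the counter, 58 mm on top, 85 mm high, not part of the job. This point is its middle, half-way up.
Mind the look-alikes: they are no part of the job. Leave any green or purple look-alike of the part that bears case_mouth alone.

How it is judged (in metres and radians):
On the way, in this order (a step that is already met when the one before it is completed fails the run):
1. all the caps are off their bottles ((horizontal distance between cap0_mid and bottle0_seat above 0.05 m or height (world z) of cap0_mid above 0.158 m) and (horizontal distance between cap1_mid and bottle1_seat above 0.05 m or height (world z) of cap1_mid above 0.158 m) and (horizontal distance between cap2_mid and bottle2_seat above 0.05 m or height (world z) of cap2_mid above 0.158 m) and (horizontal distance between cap3_mid and bottle3_seat above 0.05 m or height (world z) of cap3_mid above 0.158 m) and (horizontal distance between cap4_mid and bottle4_seat above 0.05 m or height (world z) of cap4_mid above 0.158 m)), for 0.1 s.
2. all the caps lie right way up in a stack in the middle of the board, clear of the puller (horizontal distance between each of cap0_mid, cap1_mid, cap2_mid, cap3_mid, cap4_mid and board_top below 0.012 m and angle between each of cap0_mid, cap1_mid, cap2_mid, cap3_mid, cap4_mid's own z axis and vertical below 0.1 rad and linear speed of each of cap0, cap1, cap2, cap3, cap4 below 0.03 m/s and contact force between puller and cap0 below 0.2 N and contact force between puller and cap1 below 0.2 N and contact force between puller and cap2 below 0.2 N and contact force between puller and cap3 below 0.2 N and contact force between puller and cap4 below 0.2 N and height (world z) of board_top below 0.014 m and angle between board_top's own z axis and vertical below 0.05 rad), for 0.3 s.
3. the puller stands fully home in its case (x of puller_mid in the frame of case_mouth between -0.006 and 0.006 m and y of puller_mid in the frame of case_mouth between -0.007 and 0.007 m and height (world z) of puller_mid below 0.062 m and angle between puller_mid's own z axis and vertical below 0.1 rad), for 0.2 s.
At the end, for the whole second after the job is handed in: Every cap present lies right way up (within 6 degrees), at rest, within 12 mm of the board's centre; the board lies flat; the puller stands upright in its case, within 6 mm (across) and 7 mm (along) of its middle, its own middle below 62 mm (all of step 2 and all of step 3 and linear speed of puller below 0.03 m/s); the robot touches nothing.
It fails at once if the gripper touches a cap that is still on its bottle ((contact force between the fingers and cap0 above 0.5 N and horizontal distance between cap0_mid and bottle0_seat below 0.02 m and height (world z) of cap0_mid between 0.13 and 0.15 m) or (contact force between the fingers and cap1 above 0.5 N and horizontal distance between cap1_mid and bottle1_seat below 0.02 m and height (world z) of cap1_mid between 0.13 and 0.15 m) or (contact force between the fingers and cap2 above 0.5 N and horizontal distance between cap2_mid and bottle2_seat below 0.02 m and height (world z) of cap2_mid between 0.13 and 0.15 m) or (contact force between the fingers and cap3 above 0.5 N and horizontal distance between cap3_mid and bottle3_seat below 0.02 m and height (world z) of cap3_mid between 0.13 and 0.15 m) or (contact force between the fingers and cap4 above 0.5 N and horizontal distance between cap4_mid and bottle4_seat below 0.02 m and height (world z) of cap4_mid between 0.13 and 0.15 m)).
It fails at once if a cap is pried over sideways (over 35 degrees) at its bottle instead of pulled straight up ((angle between cap0_mid's own z axis and vertical above 0.6 rad and horizontal distance between cap0_mid and bottle0_seat below 0.06 m and height (world z) of cap0_mid between 0.11 and 0.22 m) or (angle between cap1_mid's own z axis and vertical above 0.6 rad and horizontal distance between cap1_mid and bottle1_seat below 0.06 m and height (world z) of cap1_mid between 0.11 and 0.22 m) or (angle between cap2_mid's own z axis and vertical above 0.6 rad and horizontal distance between cap2_mid and bottle2_seat below 0.06 m and height (world z) of cap2_mid between 0.11 and 0.22 m) or (angle between cap3_mid's own z axis and vertical above 0.6 rad and horizontal distance between cap3_mid and bottle3_seat below 0.06 m and height (world z) of cap3_mid between 0.11 and 0.22 m) or (angle between cap4_mid's own z axis and vertical above 0.6 rad and horizontal distance between cap4_mid and bottle4_seat below 0.06 m and height (world z) of cap4_mid between 0.11 and 0.22 m)).
It fails at once if a tumbler is shifted by more than 4 cm or tipped over (distance of any of tumbler0_mid, tumbler1_mid, tumbler2_mid from where it was at the start of the episode above 0.04 m or angle between any of tumbler0_mid, tumbler1_mid, tumbler2_mid's own z axis and vertical above 0.5 rad).
Of cap0, cap1, cap2, cap3, cap4 only 3 to 5 are there at a start; the rules pass over those that are not, and their reading is None.
At some moment in a run one of board may be knocked a few centimetres aside while the robot is not near it.
It also fails if it takes over 210 s, if anything falls off the work surface, if the arm or the gripper's body presses on something with over 40 N, if the wrist force passes 120 N, or if a joint passes its speed limit or range.

### The arm

A 6-joint arm with a two-finger parallel gripper is mounted at the origin on the work surface. World frame = base frame: x ahead of the robot, y to its left, z up, the work surface at z = 0. Lengths are in m, angles in degrees, forces in N, time in s.
With the tool pointing down it reaches from about 0.35 to 0.875 m from the base axis. Payload 4.2 kg.
Tool frame: the origin (TCP) lies between the finger pads; the fingertips stand 14 mm ahead of it and the grasp point (between the pads) lies 5 mm behind it; x points along the fingers, y is the direction in which the jaws open and shut, and the axes are right-handed (so a half turn about x gives the same grasp; the last joint's range is limited). The gripper opens to 87 mm and grips with 3 to 60 N. Pads are 19 mm wide; open, the fingers measure 117 mm over their backs; the gripper's body (75 mm by 190 mm) begins 51 mm behind the grasp point.
Start: joints at [-62.475, 22.042, 0.453, 0, -68.411, -14.817], TCP at [0.138, -0.61, 0.237] pointing down, gripper open.
Joint ranges: [-179.83, 179.83], [-69.29, 118.12], [-61.27, 80.66], [-181.25, 117.63], [-171.15, -9.14], [-177.46, 177.46]. Speed limits (degrees/s): [159.86, 159.86, 180, 180, 180, 180].

### API

Orientations are given as a 3x3 rotation matrix whose columns are the frame's x, y, z axes.
In Python, from station import r, imaging, job gives the robot as it stands. The module is installed in compiled form; this text tells all that it offers.
- The arm moves only by the tool apply_moves, never from a script. Its arguments are lists of equal length, an entry for each row: "xyz": the shift along the tool's x, y, z in m, a list of three; "twist": the turn about the tool's x in degrees; "claw": the opening, from 0 (shut) to 1 (fully open). A call has 1 to 12 rows; each row shifts and turns the pose as measured when the row begins, along the tool's axes as they then stand; what a row does not reach is not made up. A row lasts 1/10 s, in which the tool goes at most 50 mm and 8.59 degrees, less where a joint would pass 70% of its speed; a pose out of reach is approached as far as the arm can. A call is refused whole if a number of a shift passes 0.05 or a number of a turn 8.59, either way. A call with a gripper value outside its range is refused whole. The fingers move at their own pace and stop on an object; the grip force is fixed at half the most. Time passes only in rows, so rows that do not move let the fingers close. It gives the time, the measured TCP pose, the force and the opening at its end, in the units of the state.
- r.sense(): the state, without advancing time (a new reading comes with each control period).
- imaging.capture(name): name is "side" or "top"; returns a dict with "pixels" (420x560x3 uint8, red, green, blue), "mtx" (3x3 intrinsics, pixels), "view" (4x4, takes a point from world to camera coordinates). Camera axes: x right, y down, z forward; pixel columns grow to the right and rows downward; lengths in m; the calibration is good to about 2 mm. A picture is of the moment at which its call begins. There is no depth.
- job.finish_job(): hands the job in, once; it reports no verdict.
Trained networks look in a picture, given as the dict that the camera call returned (one of the last four; its "shot" number tells which), for a name from the list of things; names that differ only in an ending like _2 or _b are one class to them, and where a whole thing is asked for, a point or a joint stands for the part that bears it (a point fixed in the world has none). Each returns a list of dicts, best first, with "p" (0 to 1); they miss things now and then, are a little off and sometimes report something else, mostly with a low value. They report only what shows in the picture. A call takes as long as a camera call. They do not tell look-alikes from the thing itself.
- imaging.regions_of(query, picture): "mask" (420x560 bool, what is visible of it) and "centre" ([column, row] in pixels, amid what is visible of it).
The state is a dict: "time_s": time; "joints": joint angles; "joint_velocities": joint speeds; "effort": joint torques, N m; "tcp_pos": TCP position; "ee_rot": TCP orientation; "wrist_force": force on the tool from outside, world axes, zero at the start; "moment": the same for the moment, N m; "gripper_width": opening from 0.0 (shut) to 1.0 (fully open).
Only numpy, scipy, OpenCV 4.12 (cv2) and the standard library are available. Lean on these libraries where they do the work, as an engineer would, in place of code of your own. Each camera call takes 0.05 s, during which the arm holds its last target.

## Working session

There is one attempt and no reset: what is moved stays moved. The work goes in short steps, Python scripts to look and compute and a tool call to move; the robot and the scene stay as the last step left them, time stands still between calls to the robot, and variables do not carry over. Pictures are saved under pics/ and viewed, and the job is handed in when it is done.

Besides the shell and the picture viewer there is one more tool, called after ">>>" as name(argument=value, ...) on one line, values as JSON. apply_moves: Moves the arm, as the interface text tells. Its arguments: {"type":"object","properties":{"xyz":{"type":"array","items":{"type":"array","items":{"type":"number"}}},"twist":{"type":"array","items":{"type":"number"}},"claw":{"type":"array","items":{"type":"number"}}},"required":["xyz","twist","claw"]}

```bash
mkdir -p pics; ls
cat > h.py <<'E'
import numpy as np, cv2
from station import r, imaging, job
def snap(cam,name=None):
    p=imaging.capture(cam)
    if name: cv2.imwrite(f'pics/{name}.png',cv2.cvtColor(p['pixels'],cv2.COLOR_RGB2BGR))
    return p
def ray(p,uv):
    K=p['mtx'];V=p['view'];R=V[:3,:3];t=V[:3,3]
    d=R.T@np.linalg.inv(K)@np.array([uv[0],uv[1],1.]);c=-R.T@t
    return c,d
def atz(p,uv,z):
    c,d=ray(p,uv);s=(z-c[2])/d[2];return c+s*d
def proj(p,X):
    X=np.atleast_2d(X);V=p['view'];c=X@V[:3,:3].T+V[:3,3];q=c@p['mtx'].T
    return q[:,:2]/q[:,2:]
E
python3 - <<'E'
from h import *
np.set_printoptions(precision=3,suppress=True)
print(r.sense())
for c in('side','top'):
    p=snap(c,c+'0'); print(c,p['mtx'],p['view'],p['shot'], ray(p,(280,210)))
E
```

```text
pics
{'time_s': 0.0, 'joints': array([-62.473,  22.093,   0.379,  -0.031, -68.412, -14.815]), 'joint_velocities': array([ 0.004, -0.006, -0.046, -0.014,  0.035, -0.028]), 'effort': array([  0.001, -39.067,  18.741,   4.22 ,   0.011,  -0.   ]), 'tcp_pos': array([ 0.137, -0.609,  0.235]), 'ee_rot': array([[-0.001, -0.22 ,  0.976],
       [ 0.002,  0.976,  0.22 ],
       [-1.   ,  0.002, -0.   ]]), 'wrist_force': array([ 0.595, -0.313, -1.239]), 'moment': array([ 0.016, -0.038, -0.021]), 'gripper_width': 0.9969869737052771}
side [[392.866   0.    276.693]
 [  0.    392.866 206.236]
 [  0.      0.      1.   ]] [[-0.995 -0.098 -0.012  0.535]
 [-0.066  0.748 -0.661  0.054]
 [ 0.074 -0.657 -0.751  1.106]
 [ 0.     0.     0.     1.   ]] 1 (array([0.454, 0.738, 0.872]), array([ 0.065, -0.65 , -0.757]))
top [[386.306   0.    280.129]
 [  0.    386.306 207.039]
 [  0.      0.      1.   ]] [[-0.017 -1.     0.017  0.069]
 [-0.985  0.014 -0.175  0.54 ]
 [ 0.174 -0.019 -0.985  0.889]
 [ 0.     0.     0.     1.   ]] 2 (array([0.378, 0.079, 0.968]), array([ 0.167, -0.019, -0.986]))
```

View pics/side0.png

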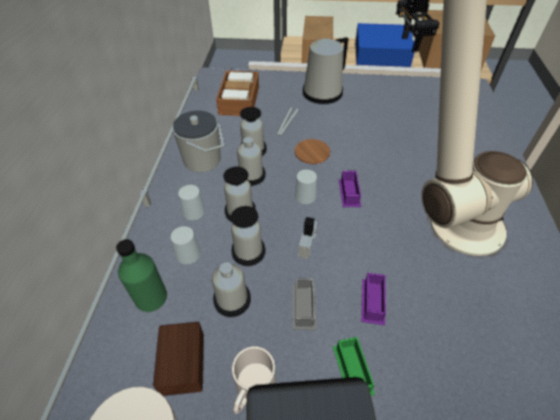

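View pics/top0.png

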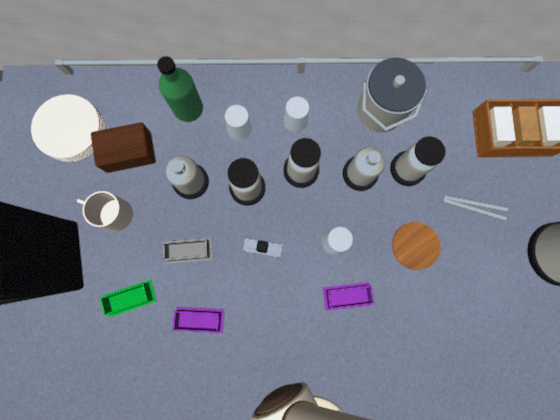

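Top view: three capped bottles (black discs at (428,151), (305,153), (244,172)) and two open ones (182,165), (372,157). The grey case is at (187,250), its green/purple look-alikes are at (128,298), (198,320) and (348,296), the puller is at (263,247), and the board is at (416,245).

Run:
```python
from h import *
np.set_printoptions(precision=4,suppress=True)
for cam in('top','side'):
    p=snap(cam)
    for q,z in(('cap0_mid',.152),('bottle0_seat',.146),('puller_mid',.0525),('puller_handle',.105),('case_mouth',.045),('board_top',.01),('tumbler0_mid',.085)):
        for d in imaging.regions_of(q,p):
            m=d['mask'];
            if d['p']<.25: continue
            ys,xs=np.nonzero(m)
            (c,wh,a)=cv2.minAreaRect(np.c_[xs,ys].astype(np.float32))
            print(cam,q,round(d['p'],2),np.array(d['centre']).round(1),m.sum(),'rect',np.array(c).round(1),np.array(wh).round(1),round(a,1),'atz',atz(p,d['centre'],z)[:2])
p=snap('top')
im=cv2.cvtColor(p['pixels'],cv2.COLOR_RGB2BGR)
cv2.imwrite('pics/c1.png',cv2.resize(im[220:280,150:310],None,fx=5,fy=5,interpolation=cv2.INTER_CUBIC))
p=snap('side')
im=cv2.cvtColor(p['pixels'],cv2.COLOR_RGB2BGR)
cv2.imwrite('pics/c2.png',cv2.resize(im[200:340,200:340],None,fx=4,fy=4,interpolation=cv2.INTER_CUBIC))
```

```text
top bottle0_seat 0.76 [364.4 170.8] 1315 rect [364.8 169.3] [35.4 44.5] 45.0 atz [ 0.6025 -0.1248]
top puller_mid 0.67 [265.2 247.5] 513 rect [262.9 247.7] [38.  14.3] 11.3 atz [0.4438 0.0977]
top puller_handle 0.88 [259.7 249.9] 534 rect [262.4 247.9] [38.9 14.4] 8.7 atz [0.4349 0.1089]
top case_mouth 0.77 [200.6 320.6] 1182 rect [198.5 319.9] [50.4 24.2] 3.0 atz [0.279 0.248]
top case_mouth 0.74 [345.1 296.9] 1131 rect [348.  296.4] [23.8 49.5] 83.8 atz [ 0.3262 -0.0877]
top case_mouth 0.67 [243.5 173.7] 771 rect [243.  173.5] [31. 30.] 90.0 atz [0.6263 0.1494]
top case_mouth 0.62 [127.4 297.1] 1185 rect [127.7 299. ] [23.1 53.8] 72.6 atz [0.3347 0.4181]
top case_mouth 0.6 [188.9 251.7] 1081 rect [187.1 250.8] [22.6 48.8] 85.2 atz [0.4372 0.2787]
top board_top 0.64 [417.5 248.5] 1802 rect [416. 246.] [46. 48.] 90.0 atz [ 0.4384 -0.2801]
top tumbler0_mid 0.6 [339.7 236.9] 686 rect [337.2 240.4] [26.8 30.4] 63.4 atz [ 0.4631 -0.0743]
side bottle0_seat 0.56 [250.2 160.7] 883 rect [250.1 160.8] [47.9 25. ] 79.7 atz [ 0.6142 -0.0564]
side puller_mid 0.68 [309.8 151.3] 692 rect [311.5 15
[... 392 characters left out ...]
14.4 40.8] 13.4 atz [0.4457 0.1558]
side case_mouth 0.92 [352.7 361.9] 1135 rect [353.1 368.2] [61.8 27.3] 71.0 atz [0.336  0.4291]
side case_mouth 0.68 [303.6 305.2] 1134 rect [303.5 304. ] [50. 23.] 90.0 atz [0.4442 0.3103]
side case_mouth 0.67 [348.4 185.8] 729 rect [349.4 188.7] [38.7 20.6] 81.9 atz [ 0.3338 -0.0832]
side case_mouth 0.57 [374.3 298.8] 1221 rect [372.9 298.9] [25.5 51.8] 1.5 atz [0.2822 0.2791]
side board_top 0.82 [310.1 153. ] 680 rect [312. 151.] [24. 34.] 90.0 atz [ 0.4515 -0.2597]
side tumbler0_mid 0.67 [249.3 245.6] 1081 rect [247. 245.] [40. 32.] 90.0 atz [0.5858 0.1837]
side tumbler0_mid 0.65 [307.7 186.1] 640 rect [305.5 186.5] [33. 21.] 90.0 atz [ 0.4525 -0.0325]
```

```bash
sleep 0
```

```text
(no output)
```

View pics/c1.png

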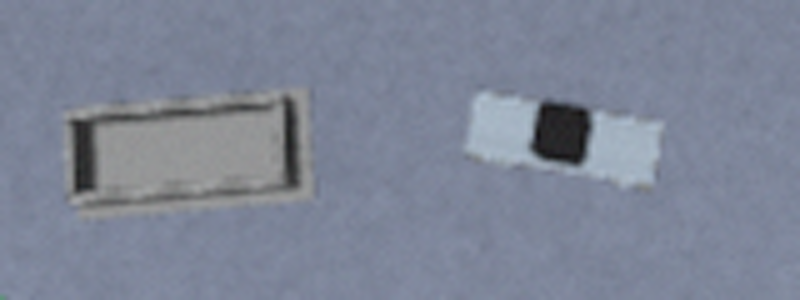

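View pics/c2.png

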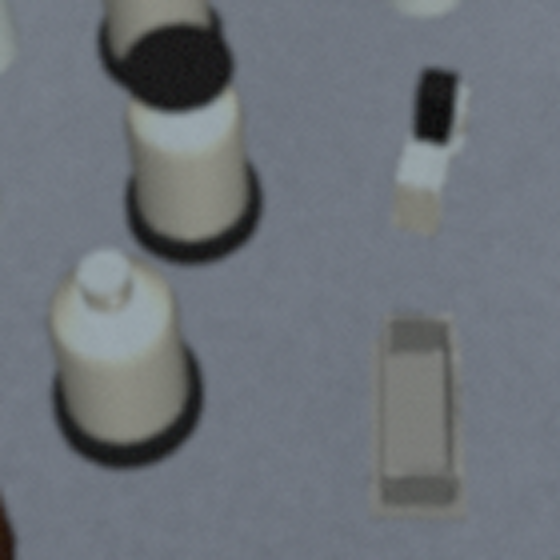

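Run:
```python
from h import *
np.set_printoptions(precision=4,suppress=True)
for cam in('top','side'):
    p=snap(cam); g=p['pixels'].max(2)
    n,l,s,c=cv2.connectedComponentsWithStats((g<45).astype(np.uint8))
    for i in range(1,n):
        if 30<s[i,4]<2500: print(cam,'dark',c[i].round(1),s[i],'z.152',atz(p,c[i],.152)[:2],'z.105',atz(p,c[i],.105)[:2])
    hsv=cv2.cvtColor(p['pixels'],cv2.COLOR_RGB2HSV)
    m=((hsv[...,0]<20)&(hsv[...,1]>100)&(g>90)).astype(np.uint8)
    n,l,s,c=cv2.connectedComponentsWithStats(m)
    for i in range(1,n):
        if 300<s[i,4]<2500: print(cam,'wood',c[i].round(1),s[i],'z.01',atz(p,c[i],.01)[:2])
```

```text
top dark [166.3  65.5] [158  57  18  18 238] z.152 [0.8546 0.3172] z.105 [0.882 0.331]
top dark [149.2 145. ] [144 127  11  35 165] z.152 [0.6651 0.3481] z.105 [0.6816 0.3636]
top dark [429.5 150.6] [415 137  30  28 638] z.152 [ 0.6453 -0.2708] z.105 [ 0.6607 -0.2909]
top dark [305.1 152.4] [291 139  29  28 635] z.152 [0.6442 0.0057] z.105 [0.6596 0.0015]
top dark [400.9 174.1] [391 152  33  34 195] z.152 [ 0.5924 -0.2031] z.105 [ 0.6047 -0.2193]
top dark [242.5 172.6] [228 159  30  28 654] z.152 [0.6    0.1433] z.105 [0.6128 0.1471]
top dark [353.9 179.9] [343 159  34  31 166] z.152 [ 0.5806 -0.0993] z.105 [ 0.5923 -0.1095]
top dark [298.6 178.9] [284 161  34  26 152] z.152 [0.5844 0.0215] z.105 [0.5962 0.0182]
top dark [196.4 188.4] [174 167  34  32 177] z.152 [0.5662 0.2428] z.105 [0.577  0.2522]
top dark [250.2 196.3] [230 178  35  27 155] z.152 [0.5471 0.1269] z.105 [0.5568 0.1296]
top dark [537.5 254.4] [528 223  32  62 413] z.152 [ 0.4131 -0.4823] z.105 [ 0.4151 -0.5146]
top dark [261.8 246.2] [257 241  11  11  94] z.152 [0.4395 0.1028] z.105 [0.443  0.1042]
top dark [282.9 39
[... 1253 characters left out ...]
117 240  17  16 209] z.152 [0.8517 0.2615] z.105 [0.8776 0.2303]
side dark [248.4 258.7] [232 245  32  20 151] z.152 [0.5716 0.2659] z.105 [0.5792 0.235 ]
side dark [233.3 307.9] [214 290  36  26 194] z.152 [0.5844 0.3844] z.105 [0.593  0.3613]
side dark [200.4 357.4] [199 330   4  55 156] z.152 [0.6277 0.487 ] z.105 [0.639  0.4705]
side dark [306.7 383.5] [249 376 114  17 546] z.152 [0.4322 0.5142] z.105 [0.4308 0.4996]
side wood [435.5  42.8] [425  11  18  56 525] z.01 [-0.0861 -1.0688]
side wood [314.9  32.5] [302  17  30  45 718] z.01 [ 0.4653 -1.1326]
side wood [235.3  96.6] [217  71  41  44 786] z.01 [ 0.7544 -0.5666]
side wood [311.9 151.1] [295 140  35  24 638] z.01 [ 0.4458 -0.2699]
```

```bash
cat >> h.py <<'E'
from scipy.optimize import minimize
def sil(p,pts3_list,S=4):
    m=np.zeros((420*S,560*S),np.uint8)
    for P in pts3_list:
        q=(proj(p,P)+.5)*S
        cv2.fillConvexPoly(m,cv2.convexHull(q.round().astype(np.int32)),1)
    return cv2.resize(m.astype(np.float32),(560,420),interpolation=cv2.INTER_AREA)
def disc(r,z,n=40):
    a=np.linspace(0,2*np.pi,n,endpoint=False);return np.c_[r*np.cos(a),r*np.sin(a),np.full(n,z)]
def box(x,y,z0,z1,cx=0,cy=0):
    return np.array([[cx+sx*x/2,cy+sy*y/2,z] for sx in(-1,1) for sy in(-1,1) for z in(z0,z1)])
def puller(z=0): return [box(.03,.09,.045+z,.053+z),box(.03,.006,z,.053+z,0,.042),box(.03,.006,z,.053+z,0,-.042),box(.024,.024,.053+z,.105+z)]
def place(parts,x,y,yaw=0):
    c,s=np.cos(yaw),np.sin(yaw);R=np.array([[c,-s,0],[s,c,0],[0,0,1]])
    return [P@R.T+[x,y,0] for P in parts]
def fit(views,parts,x0,yaw=None):
    # views: [(picture,mask)]
    def f(v):
        X=place(parts,v[0],v[1],(v[2]/10 if yaw is not None else 0)); e=0
        for p,m in views: s=sil(p,X); e+=np.abs(s-m).sum()/m.sum()
        return e
    v0=np.array(list(x0)+([yaw*10] if yaw is not None else []),float)
    sx=[v0]+[v0+np.eye(len(v0))[i]*(.008 if i<2 else 1.0) for i in range(len(v0))]
    rr=minimize(f,v0,method='Nelder-Mead',options=dict(initial_simplex=np.array(sx),xatol=2e-4,fatol=1e-4))
    v=rr.x.copy()
    if yaw is not None: v[2]=np.degrees(v[2]/10)
    return v,rr.fun/len(views)
def darkmask(p,uv,th=55):
    g=p['pixels'].max(2);n,l=cv2.connectedComponents((g<th).astype(np.uint8))
    u,v=int(round(uv[0])),int(round(uv[1]));return (l==l[v,u])&(l[v,u]>0)
def woodmask(p,xy):
    hsv=cv2.cvtColor(p['pixels'],cv2.COLOR_RGB2HSV);m=((hsv[...,0]<22)&(hsv[...,1]>85)&(p['pixels'].max(2)>70)).astype(np.uint8)
    n,l=cv2.connectedComponents(m);u,v=proj(p,[*xy,.01])[0].round().astype(int)
    return (l==l[v,u])&(l[v,u]>0)
capparts=lambda zmid:[np.r_[disc(.034,zmid+.006),disc(.034,zmid+.012)],np.r_[disc(.023,zmid+.006),disc(.0195,zmid-.012)]]
E
python3 - <<'E'
from h import *
np.set_printoptions(precision=4,suppress=True)
T=snap('top');S=snap('side')
for n,x,y in(('A',.645,-.268),('B',.644,.007),('C',.601,.145)):
    vs=[(p,darkmask(p,proj(p,[x,y,.152])[0])) for p in(T,S)]
    print(n,[m.sum() for _,m in vs],fit(vs,capparts(.14),(x,y)),[fit([v],capparts(.14),(x,y)) for v in vs])
vs=[(p,woodmask(p,(.446,-.273))) for p in(T,S)]
bp=[np.r_[disc(.06,0),disc(.06,.01)]]
print('board',[m.sum() for _,m in vs],fit(vs,bp,(.446,-.273)),[fit([v],bp,(.446,-.273)) for v in vs])
def near(q,p,uv):
    return min((d for d in imaging.regions_of(q,p)),key=lambda d:np.hypot(*(np.array(d['centre'])-uv)))['mask']
vs=[(T,near('puller_handle',T,(262,248))),(S,near('puller_handle',S,(308,238)))]
print('puller',fit(vs,puller(),(.444,.104),-.2),[fit([v],puller(),(.444,.104),-.2) for v in vs])
vs=[(p,darkmask(p,proj(p,[.444,.105,.1])[0])) for p in(T,S)]
hp=[box(.024,.024,.053,.105)]
print('handle',[m.sum() for _,m in vs],fit(vs,hp,(.444,.104),-.2),[fit([v],hp,(.444,.104),-.2) for v in vs])
vs=[(T,near('case_mouth',T,(187,251))),(S,near('case_mouth',S,(303,304)))]
cp=[box(.044,.104,0,.045)]
print('case',fit(vs,cp,(.44,.28),.07),[fit([v],cp,(.44,.28),.07) for v in vs])
E
```

```text
A [np.int64(654), np.int64(209)] (array([ 0.6462, -0.2722]), np.float64(0.24950479566305256)) [(array([ 0.6462, -0.2705]), np.float64(0.13962155963302753)), (array([ 0.6451, -0.2761]), np.float64(0.35167464114832536))]
B [np.int64(653), np.int64(328)] (array([0.6465, 0.0051]), np.float64(0.2056788789078549)) [(array([0.646 , 0.0049]), np.float64(0.13677258805513018)), (array([0.6458, 0.0021]), np.float64(0.2663871951219512))]
C [np.int64(673), np.int64(477)] (array([0.6026, 0.1423]), np.float64(0.19803406552842337)) [(array([0.6011, 0.1439]), np.float64(0.14106612184249628)), (array([0.6032, 0.1407]), np.float64(0.2496069182389937))]
board [np.int64(1783), np.int64(657)] (array([ 0.447 , -0.2779]), np.float64(0.09883619372374472)) [(array([ 0.4476, -0.2783]), np.float64(0.05261497476163769)), (array([ 0.4467, -0.2805]), np.float64(0.1375570776255708))]
puller (array([  0.444 ,   0.1048, -10.0524]), np.float64(0.10747701149425287)) [(array([  0.4438,   0.1034, -10.2014]), np.float64(0.072125)), (array([  0.4444,   0.108 , -10.7972]), np.float64(0.09841954022988506))]
handle [np.int64(102), np.int64(132)] (array([ 0.4437,  0.105 , -1.8132]), np.float64(0.41400679590017825)) [(array([ 0.4443,  0.1049, -7.6237]), np.float64(0.36580882352941174)), (array([ 0.445 ,  0.1042, -1.265 ]), np.float64(0.4559659090909091))]
case (array([0.4425, 0.2907, 5.5765]), np.float64(0.19040703473461507)) [(array([0.4415, 0.2844, 6.0434]), np.float64(0.17606244579358196)), (array([0.4426, 0.2954, 4.9041]), np.float64(0.15401977644024076))]
```

Run:
```python
from h import *
np.set_printoptions(precision=4,suppress=True)
T=snap('top');S=snap('side')
fl=[np.r_[disc(.034,.146),disc(.034,.152)]]
for th in (60,75,85):
  for n,x,y in(('A',.645,-.268),('B',.644,.007),('C',.601,.145)):
    vs=[(p,darkmask(p,proj(p,[x,y,.152])[0],th)) for p in(T,S)]
    print(th,n,[m.sum() for _,m in vs],fit(vs,fl,(x,y)),[fit([v],fl,(x,y)) for v in vs])
def near(q,p,uv):
    return min((d for d in imaging.regions_of(q,p)),key=lambda d:np.hypot(*(np.array(d['centre'])-uv)))['mask']
for p,uv,f in((T,(187,251),'kt'),(S,(303,304),'ks')):
    m=near('case_mouth',p,uv)
    im=cv2.cvtColor(p['pixels'],cv2.COLOR_RGB2BGR)
    u,v=uv; sl=np.s_[v-45:v+45,u-50:u+50]
    a=cv2.resize(im[sl],None,fx=4,fy=4,interpolation=cv2.INTER_CUBIC); b=a.copy()
    cs,_=cv2.findContours(cv2.resize(m[sl].astype(np.uint8),None,fx=4,fy=4,interpolation=0),0,1)
    cv2.drawContours(b,cs,-1,(0,0,255),1)
    for col,(x,y,yaw) in(((0,255,0),(.4425,.288,.09)),):
      for B in ((.044,.104,.045),(.036,.096,.045),(.044,.104,0)):
        P=place([box(B[0],B[1],B[2],B[2])],x,y,yaw)[0][[0,2,6,4]]
        q=(proj(p,P)-[u-50,v-45]+.5)*4
        cv2.polylines(b,[q.round().astype(np.int32)],True,col,1)
    cv2.imwrite(f'pics/{f}.png',np.hstack([a,b]))
```

```text
60 A [np.int64(657), np.int64(217)] (array([ 0.6475, -0.2712]), np.float64(0.17937367169581045)) [(array([ 0.6468, -0.271 ]), np.float64(0.1356544901065449)), (array([ 0.6442, -0.2702]), np.float64(0.21630184331797234))]
60 B [np.int64(657), np.int64(335)] (array([0.6454, 0.004 ]), np.float64(0.1790393068902065)) [(array([0.646 , 0.0049]), np.float64(0.129851598173516)), (array([0.646, 0.005]), np.float64(0.22369402985074627))]
60 C [np.int64(680), np.int64(493)] (array([0.602 , 0.1422]), np.float64(0.18574733772819474)) [(array([0.6021, 0.1433]), np.float64(0.12674632352941176)), (array([0.6029, 0.1415]), np.float64(0.2363083164300203))]
75 A [np.int64(674), np.int64(242)] (array([ 0.6462, -0.2711]), np.float64(0.12637217365181352)) [(array([ 0.6462, -0.2715]), np.float64(0.10663946587537092)), (array([ 0.6442, -0.2702]), np.float64(0.1428202479338843))]
75 B [np.int64(672), np.int64(356)] (array([0.6454, 0.0045]), np.float64(0.13314272338148742)) [(array([0.646 , 0.0051]), np.float64(0.10546875)), (array([0.6447, 0.0049]), np.float64(0.15326544943820225))]
75 C [np.int64(705), np.int64(539)] (array([0.602 , 0.1428]), np.float64(0.15177584573481231)) [(array([0.6014, 0.1433]), np.float64(0.08785460992907801)), (array([0.6018, 0.1422]), np.float64(0.20802411873840446))]
85 A [np.int64(680), np.int64(296)] (array([ 0.6468, -0.271 ]), np.float64(0.16570821740858505)) [(array([ 0.6468, -0.2714]), np.float64(0.096875)), (array([ 0.6458, -0.2702]), np.float64(0.23395270270270271))]
85 B [np.int64(683), np.int64(497)] (array([0.6453, 0.0051]), np.float64(0.2038617134726367)) [(array([0.646 , 0.0051]), np.float64(0.08976939970717424)), (array([0.6447, 0.005 ]), np.float64(0.31501509054325955))]
85 C [np.int64(711), np.int64(571)] (array([0.6021, 0.143 ]), np.float64(0.14094678999756147)) [(array([0.6021, 0.1433]), np.float64(0.0808720112517581)), (array([0.6017, 0.1423]), np.float64(0.19658493870402802))]
```

View pics/kt.png

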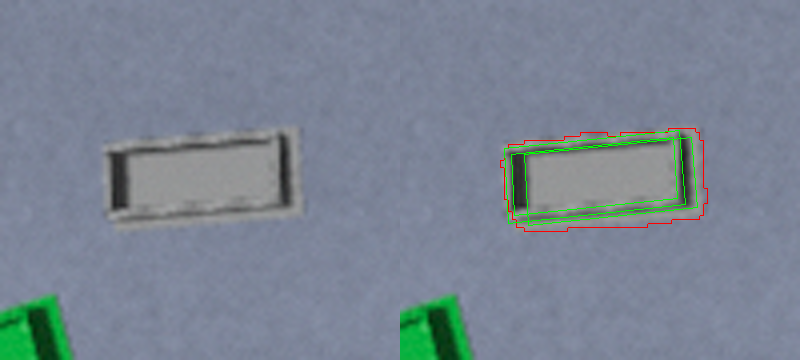

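View pics/ks.png

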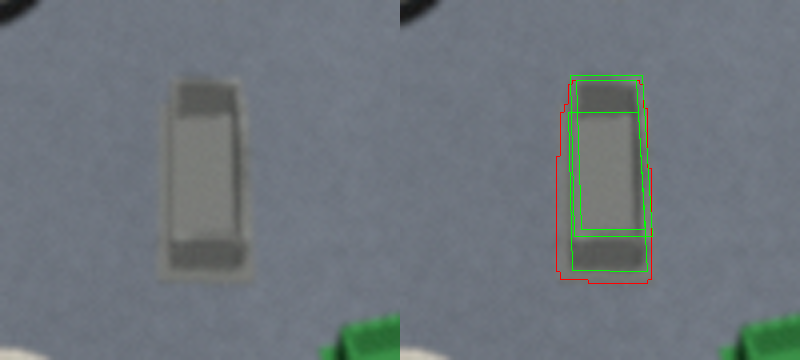

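Run:
```python
from h import *
np.set_printoptions(precision=4,suppress=True)
T=snap('top');S=snap('side')
# plain color segmentation of case: grey (low saturation) vs bluish counter
def cm(p,uv):
    h=cv2.cvtColor(p['pixels'],cv2.COLOR_RGB2HSV); P=p['pixels'].astype(int)
    d=(P[...,2]-P[...,0])
    u,v=uv; sub=np.zeros(d.shape,np.uint8); sub[v-30:v+30,u-35:u+35]=1
    m=((d<8)&(sub>0)).astype(np.uint8); m=cv2.morphologyEx(m,cv2.MORPH_CLOSE,np.ones((5,5)))
    n,l,s,c=cv2.connectedComponentsWithStats(m); i=1+np.argmax(s[1:,4]); return l==i
Ms=[cm(T,(187,251)),cm(S,(303,304))]
vs=list(zip((T,S),Ms))
for e in(0,.002,.004,.006,.008):
    cp=[box(.044,.104,0,.045),box(.044+2*e,.104+2*e,0,.004)]
    print(e,[m.sum() for m in Ms],fit(vs,cp,(.44,.288),.08),[fit([v],cp,(.44,.288),.08) for v in vs])
for (p,m),uv,f in zip(vs,((187,251),(303,304)),('kt2','ks2')):
    im=cv2.cvtColor(p['pixels'],cv2.COLOR_RGB2BGR)
    u,v=uv; sl=np.s_[v-30:v+30,u-30:u+30]; k=6
    a=cv2.resize(im[sl],None,fx=k,fy=k,interpolation=cv2.INTER_CUBIC);b=a.copy()
    for B,col in (((.044,.104,.045),(0,255,0)),((.036,.096,.045),(0,255,255)),((.036,.096,.004),(255,0,255)),((.044,.104,0),(255,0,0))):
        P=place([box(B[0],B[1],B[2],B[2])],.4425,.288,.09)[0][[0,2,6,4]]
        q=(proj(p,P)-[u-30,v-30]+.5)*k
        cv2.polylines(b,[q.round().astype(np.int32)],True,col,1)
    cs,_=cv2.findContours(cv2.resize(m[sl].astype(np.uint8),None,fx=k,fy=k,interpolation=0),0,1)
    cv2.drawContours(b,cs,-1,(0,0,255),1)
    cv2.imwrite(f'pics/{f}.png',np.hstack([a,b]))
```

```text
0 [np.int64(1040), np.int64(1164)] (array([0.4426, 0.288 , 4.8758]), np.float64(0.15457587810600054)) [(array([0.4429, 0.2846, 3.7746]), np.float64(0.10030048076923077)), (array([0.4436, 0.2957, 8.5631]), np.float64(0.15345790378006874))]
0.002 [np.int64(1040), np.int64(1164)] (array([0.443 , 0.2888, 5.0031]), np.float64(0.10785834655035687)) [(array([0.4425, 0.2868, 4.2724]), np.float64(0.057151442307692306)), (array([0.4432, 0.2935, 6.2346]), np.float64(0.11463702749140893))]
0.004 [np.int64(1040), np.int64(1164)] (array([0.4435, 0.2893, 4.0686]), np.float64(0.061025372554850646)) [(array([0.4434, 0.2888, 3.4646]), np.float64(0.04194711538461538)), (array([0.4437, 0.2918, 3.2569]), np.float64(0.06346649484536082))]
0.006 [np.int64(1040), np.int64(1164)] (array([0.4437, 0.2899, 3.9784]), np.float64(0.06576636019693366)) [(array([0.4436, 0.2897, 5.2583]), np.float64(0.08792067307692308)), (array([0.443 , 0.2897, 3.6437]), np.float64(0.04161297250859106))]
0.008 [np.int64(1040), np.int64(1164)] (array([0.4441, 0.2885, 5.1691]), np.float64(0.14803138630055512)) [(array([0.4448, 0.2902, 2.7778]), np.float64(0.18419471153846154)), (array([0.4441, 0.2882, 3.2792]), np.float64(0.10008591065292097))]
```

View pics/kt2.png

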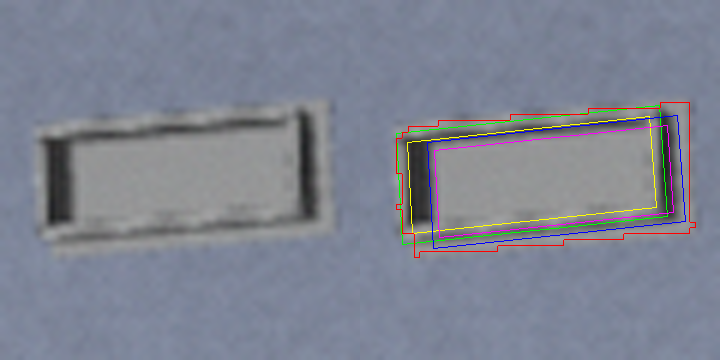

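View pics/ks2.png

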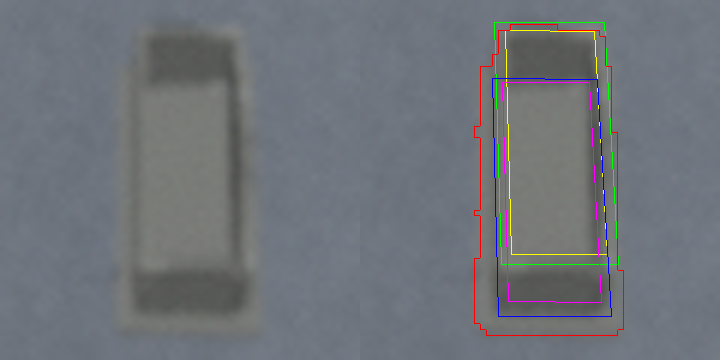

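>>> apply_moves(xyz=[[0,0,0],[0,0,0],[0,0,0],[0,0,0],[0,0,0],[0,0,0],[0,0,0],[0,0,0],[0,0,0]], twist=[-8.5,-8.5,-8.5,-8.5,-8.5,-8.5,-8.5,-7.8,0], claw=[1,1,1,1,1,1,1,1,1])

```text
time_s: 2.6
tcp_pos: [0.1375, -0.6097, 0.2365]
ee_rot: [[-0.0, -0.988, 0.152], [0.0, 0.152, 0.988], [-1.0, 0.0, 0.0]]
wrist_force: [0.3, 1.1, 0.0]
gripper_width: 0.996
```

```bash
cat >> h.py <<'E'
def go(x,y,z=None,yaw=None):
    s=r.sense();R=s['ee_rot'];p=s['tcp_pos'];t=np.array([x,y,p[2] if z is None else z])
    cy=np.degrees(np.arctan2(R[1,1],R[0,1]))
    out='t %.1f tcp %s yaw %.2f tilt %.3f,%.3f F %s w %.3f'%(s['time_s'],p.round(4),cy,R[0,0],R[1,0],s['wrist_force'].round(1),s['gripper_width'])
    d=R.T@(t-p); out+=' | tool delta mm %s'%(d*1000).round(1)
    if yaw is not None: out+=' twist %.2f'%(-((yaw-cy+180)%360-180))
    print(out)
E
python3 -c "
from h import *
go(.42,-.35,.235,170);go(.444,.105,.235,170)"
```

```text
t 2.6 tcp [ 0.1375 -0.6097  0.2365] yaw 171.28 tilt -0.000,0.000 F [0.3 1.1 0. ] w 0.996 | tool delta mm [   1.5 -239.9  299.5] twist 1.28
t 2.6 tcp [ 0.1375 -0.6097  0.2365] yaw 171.28 tilt -0.000,0.000 F [0.3 1.1 0. ] w 0.996 | tool delta mm [   1.5 -194.6  752.9] twist 1.28
```

>>> apply_moves(xyz=[[0,-0.03,0.0375],[0,-0.03,0.0375],[0,-0.03,0.0375],[0,-0.03,0.0375],[0,-0.03,0.0375],[0,-0.03,0.0375],[0,-0.03,0.0375],[0,-0.03,0.0375],[0,0.005,0.04],[0,0.005,0.04],[0,0.005,0.04],[0,0.005,0.04]], twist=[0,0,0,0,0,0,0,0,1.2,0,0,0], claw=[1,1,1,1,1,1,1,1,1,1,1,1])

```text
time_s: 3.8
tcp_pos: [0.4488, -0.1825, 0.2354]
ee_rot: [[0.003, -0.975, 0.223], [-0.004, 0.223, 0.975], [-1.0, -0.004, -0.003]]
wrist_force: [1.2, 0.3, 0.4]
gripper_width: 1.003
```

```bash
python3 -c "
from h import *
go(.444,.105,.235,170)"
```

```text
t 3.8 tcp [ 0.4488 -0.1825  0.2354] yaw 167.11 tilt 0.003,-0.004 F [1.2 0.3 0.4] w 1.003 | tool delta mm [ -0.7  68.9 279.2] twist -2.89
```

>>> apply_moves(xyz=[[0,0.009,0.04],[0,0.009,0.04],[0,0.009,0.04],[0,0.009,0.04],[0,0.009,0.04],[0,0.009,0.04],[0,0.005,0.025],[0,0,0],[0,0,0]], twist=[-0.5,-0.5,-0.5,-0.5,-0.5,0,0,0,0], claw=[1,1,1,1,1,1,1,1,1])

```text
time_s: 4.7
tcp_pos: [0.4454, 0.1044, 0.2371]
ee_rot: [[0.011, -0.98, 0.199], [-0.001, 0.199, 0.98], [-1.0, -0.011, 0.001]]
wrist_force: [-0.6, 0.5, -0.0]
gripper_width: 0.999
```

```bash
python3 -c "
from h import *
go(.444,.105,.074,170)"
```

```text
t 4.7 tcp [0.4454 0.1044 0.2371] yaw 168.51 tilt 0.011,-0.001 F [-0.6  0.5 -0. ] w 0.999 | tool delta mm [163.1   3.3   0.2] twist -1.49
```

>>> apply_moves(xyz=[[0.02,0.003,0],[0.02,0,0],[0.02,0,0],[0.02,0,0],[0.02,0,0],[0.02,0,0],[0.015,0,0],[0.01,0,0],[0,0,0],[0,0,0]], twist=[-0.75,-0.75,0,0,0,0,0,0,0,0], claw=[1,1,1,1,1,1,1,1,1,1])

```text
time_s: 5.7
tcp_pos: [0.4465, 0.0952, 0.0896]
ee_rot: [[0.016, -0.98, 0.2], [-0.0, 0.2, 0.98], [-1.0, -0.016, 0.003]]
wrist_force: [0.7, -1.1, 0.6]
gripper_width: 0.999
```

```bash
python3 -c "
from h import *
go(.444,.105,.074,170)
T=snap('top','t2');S=snap('side','s2')
for p,n,c in((T,'t2c',(262,245)),(S,'s2c',(308,230))):
    u,v=c;im=cv2.cvtColor(p['pixels'],cv2.COLOR_RGB2BGR)[v-50:v+50,u-65:u+65]
    cv2.imwrite(f'pics/{n}.png',cv2.resize(im,None,fx=5,fy=5,interpolation=cv2.INTER_CUBIC))
"
```

```text
t 5.7 tcp [0.4465 0.0952 0.0896] yaw 168.44 tilt 0.016,-0.000 F [ 0.7 -1.1  0.6] w 0.999 | tool delta mm [15.6  4.6  9.1] twist -1.56
```

View pics/s2c.png

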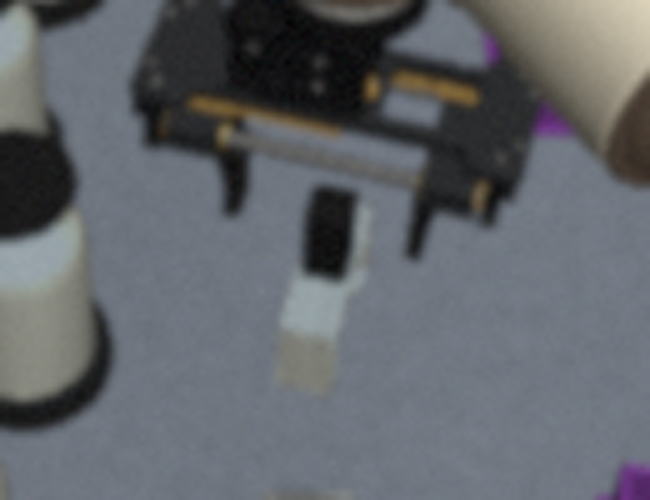

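View pics/t2.png

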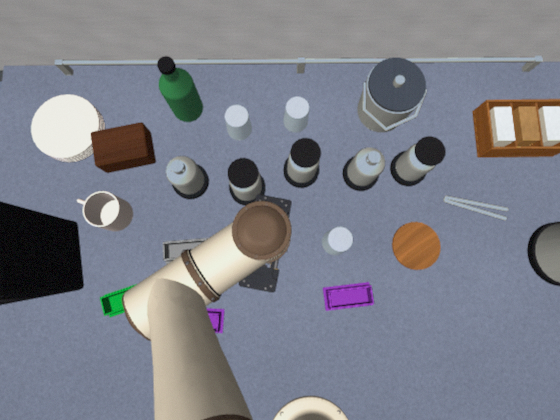

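>>> apply_moves(xyz=[[0,0.0045,0.009],[0,0,0],[0,0,0]], twist=[-1.5,0,0], claw=[1,1,1])

```text
time_s: 6.1
tcp_pos: [0.4448, 0.1069, 0.0917]
ee_rot: [[0.02, -0.985, 0.172], [0.003, 0.172, 0.985], [-1.0, -0.019, 0.006]]
wrist_force: [0.1, -0.0, -0.1]
gripper_width: 0.998
```

```bash
python3 -c "
from h import *
go(.444,.105,.074,170)"
```

```text
t 6.1 tcp [0.4448 0.1069 0.0917] yaw 170.11 tilt 0.020,0.003 F [ 0.1 -0.  -0.1] w 0.998 | tool delta mm [17.7  0.8 -2.1] twist 0.11
```

>>> apply_moves(xyz=[[0,0,0],[0,0,0],[0,0,0],[0,0,0]], twist=[0,0,0,0], claw=[1,1,1,1])

```text
time_s: 6.5
tcp_pos: [0.4449, 0.1074, 0.0922]
ee_rot: [[0.021, -0.985, 0.171], [0.003, 0.171, 0.985], [-1.0, -0.02, 0.007]]
wrist_force: [0.3, -0.2, -0.0]
gripper_width: 1.001
```

```bash
python3 -c "
from h import *
go(.444,.105,.074,170)"
```

```text
t 6.5 tcp [0.4449 0.1074 0.0922] yaw 170.16 tilt 0.021,0.003 F [ 0.3 -0.2 -0. ] w 1.001 | tool delta mm [18.2  0.8 -2.6] twist 0.16
```

>>> apply_moves(xyz=[[0.006,0,-0.0005],[0.006,0,0],[0.006,0,0],[0,0,0]], twist=[0,0,0,0], claw=[1,1,1,1])

```text
time_s: 6.9
tcp_pos: [0.4449, 0.1065, 0.0722]
ee_rot: [[0.02, -0.985, 0.171], [0.003, 0.171, 0.985], [-1.0, -0.019, 0.006]]
wrist_force: [0.2, 1.3, -0.2]
gripper_width: 1.001
```

```bash
python3 -c "
from h import *
go(.444,.105,.074,170)"
```

```text
t 6.9 tcp [0.4449 0.1065 0.0722] yaw 170.13 tilt 0.020,0.003 F [ 0.2  1.3 -0.2] w 1.001 | tool delta mm [-1.8  0.6 -1.6] twist 0.13
```

>>> apply_moves(xyz=[[-0.001,0,-0.0015],[0,0,0],[0,0,0],[0,0,0],[0,0,0],[0,0,0],[0,0,0],[0,0,0],[0,0,0]], twist=[0,0,0,0,0,0,0,0,0], claw=[1,0,0,0,0,0,0,0,0])

```text
time_s: 7.8
tcp_pos: [0.4449, 0.1051, 0.0736]
ee_rot: [[0.021, -0.985, 0.171], [0.003, 0.171, 0.985], [-1.0, -0.02, 0.007]]
wrist_force: [0.3, -0.0, 0.5]
gripper_width: 0.357
```

```bash
python3 -c "
from h import *
go(.444,.105,.074,170)"
```

```text
t 7.8 tcp [0.4449 0.1051 0.0736] yaw 170.14 tilt 0.021,0.003 F [ 0.3 -0.   0.5] w 0.357 | tool delta mm [-0.5  0.9 -0.2] twist 0.14
```

>>> apply_moves(xyz=[[0,0,0],[0,0,0],[0,0,0],[0,0,0],[0,0,0],[0,0,0]], twist=[0,0,0,0,0,0], claw=[0,0,0,0,0,0])

```text
time_s: 8.4
tcp_pos: [0.4449, 0.105, 0.0736]
ee_rot: [[0.021, -0.985, 0.171], [0.003, 0.171, 0.985], [-1.0, -0.02, 0.006]]
wrist_force: [-0.6, 0.3, -0.4]
gripper_width: 0.273
```

```bash
python3 -c "
from h import *
go(.444,.105,.074,170)
S=snap('side')
u,v=308,230;im=cv2.cvtColor(S['pixels'],cv2.COLOR_RGB2BGR)[v-50:v+50,u-65:u+65]
cv2.imwrite(f'pics/s3c.png',cv2.resize(im,None,fx=5,fy=5,interpolation=cv2.INTER_CUBIC))
"
```

```text
t 8.4 tcp [0.4449 0.105  0.0736] yaw 170.14 tilt 0.021,0.003 F [-0.6  0.3 -0.4] w 0.273 | tool delta mm [-0.4  0.9 -0.2] twist 0.14
```

View pics/s3c.png

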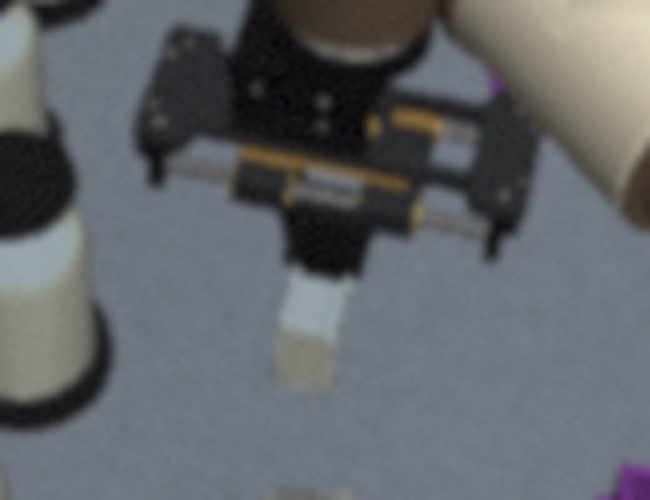

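>>> apply_moves(xyz=[[-0.01,0,0],[-0.015,0,0],[-0.015,0,0],[-0.015,0,0],[-0.015,0,0],[-0.015,0,0],[-0.015,0,0],[-0.015,0,0],[-0.01,0,0],[0,0,0]], twist=[0,0,0,0,0,0,0,0,0,0], claw=[0,0,0,0,0,0,0,0,0,0])

```text
time_s: 9.45
tcp_pos: [0.4393, 0.1032, 0.2063]
ee_rot: [[0.017, -0.985, 0.173], [0.002, 0.173, 0.985], [-1.0, -0.016, 0.005]]
wrist_force: [0.6, -0.5, -2.4]
gripper_width: 0.274
```

```bash
python3 -c "
from h import *
go(.49,.143,.1986,180)
"
```

```text
t 9.4 tcp [0.4393 0.1032 0.2063] yaw 170.05 tilt 0.017,0.002 F [ 0.6 -0.5 -2.4] w 0.274 | tool delta mm [  8.7 -43.   47.9] twist -9.95
```

>>> apply_moves(xyz=[[0,0,0],[0,0,0],[0,0,0],[0,0,0],[0,0,0],[0,0,0]], twist=[-2,-2,-2,-2,-2,0], claw=[0,0,0,0,0,0])

```text
time_s: 10.05
tcp_pos: [0.436, 0.1019, 0.2027]
ee_rot: [[0.009, -1.0, -0.006], [0.0, -0.006, 1.0], [-1.0, -0.009, -0.0]]
wrist_force: [0.5, 0.9, -1.5]
gripper_width: 0.275
```

```bash
python3 -c "
from h import *
go(.49,.143,.1986,180)
"
```

```text
t 10.1 tcp [0.436  0.1019 0.2027] yaw -179.65 tilt 0.009,0.000 F [ 0.5  0.9 -1.5] w 0.275 | tool delta mm [  4.6 -54.3  40.8] twist 0.35
```

>>> apply_moves(xyz=[[0.002,-0.01,0.008],[0.002,-0.01,0.008],[0,-0.01,0.008],[0,-0.01,0.008],[0,-0.01,0.006],[0,0,0],[0,0,0]], twist=[0,0,0,0,0,0,0], claw=[0,0,0,0,0,0,0])

```text
time_s: 10.75
tcp_pos: [0.491, 0.1444, 0.1966]
ee_rot: [[0.006, -1.0, -0.004], [-0.001, -0.004, 1.0], [-1.0, -0.006, -0.002]]
wrist_force: [0.7, -1.0, -1.8]
gripper_width: 0.272
```

```bash
python3 -c "
from h import *
go(.6015,.143,.1986,180)
T=snap('top');S=snap('side')
for p,n in((T,'t4c'),(S,'s4c')):
    u,v=proj(p,[.53,.143,.14])[0].astype(int);im=cv2.cvtColor(p['pixels'],cv2.COLOR_RGB2BGR)[v-50:v+50,u-65:u+65]
    cv2.imwrite(f'pics/{n}.png',cv2.resize(im,None,fx=5,fy=5,interpolation=cv2.INTER_CUBIC))
"
```

```text
t 10.8 tcp [0.491  0.1444 0.1966] yaw -179.75 tilt 0.006,-0.001 F [ 0.7 -1.  -1.8] w 0.272 | tool delta mm [  -1.3 -110.5   -1.8] twist 0.25
```

View pics/s4c.png

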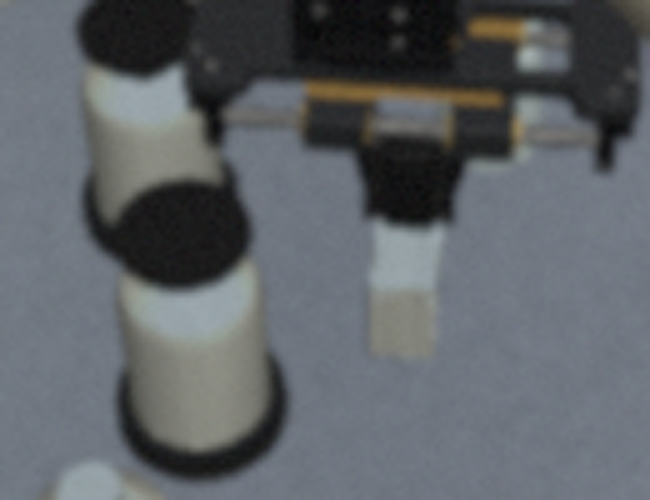

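View pics/t4c.png

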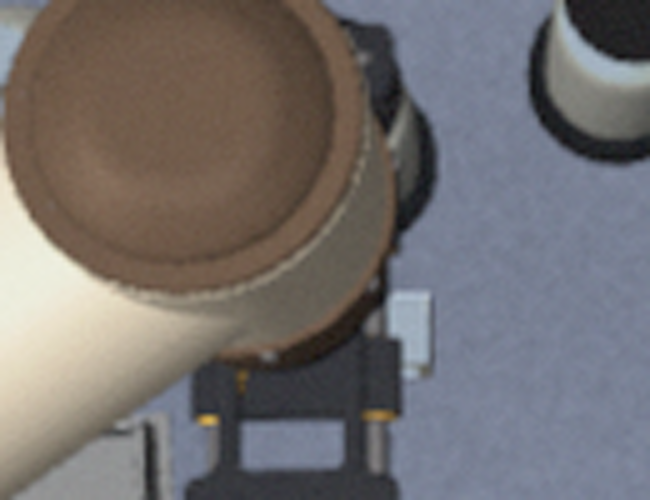

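```bash
cat >> h.py <<'E'
E_=[(0,1),(2,3),(4,5),(6,7),(0,2),(1,3),(4,6),(5,7),(0,4),(1,5),(2,6),(3,7)]
def overlay(p,name,centre,items,w=65,h=50,k=5):
    u,v=proj(p,centre)[0].astype(int);u=max(w,min(560-w,u));v=max(h,min(420-h,v))
    im=cv2.cvtColor(p['pixels'],cv2.COLOR_RGB2BGR)[v-h:v+h,u-w:u+w]
    a=cv2.resize(im,None,fx=k,fy=k,interpolation=cv2.INTER_CUBIC)
    for P,col in items:
        q=((proj(p,P)-[u-w,v-h]+.5)*k).round().astype(int)
        if len(P)==8:
            for i,j in E_: cv2.line(a,tuple(map(int,q[i])),tuple(map(int,q[j])),col,1)
        else: cv2.polylines(a,[q.astype(np.int32)],True,col,1)
    cv2.imwrite(f'pics/{name}.png',a)
def tool_puller(dx=0,dy=0,dz=.0736,yaw=None):
    s=r.sense();R=s['ee_rot'];t=s['tcp_pos'];yw=np.arctan2(R[1,1],R[0,1])+np.pi if yaw is None else yaw
    return place(puller(t[2]-dz),t[0]+dx,t[1]+dy,yw)
E
python3 -c "
from h import *
it=[(P,(0,255,0)) for P in tool_puller()]+[(disc(.034,.152)+[.6015,.143,0],(0,0,255))]
c=[.53,.143,.15]
T=snap('top');S=snap('side')
overlay(T,'t5c',c,it);overlay(S,'s5c',c,it)
"
```

```text
(no output)
```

View pics/s5c.png

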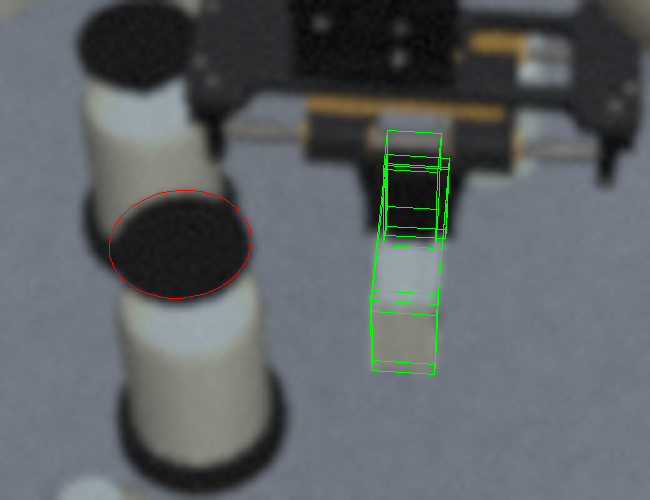

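View pics/t5c.png

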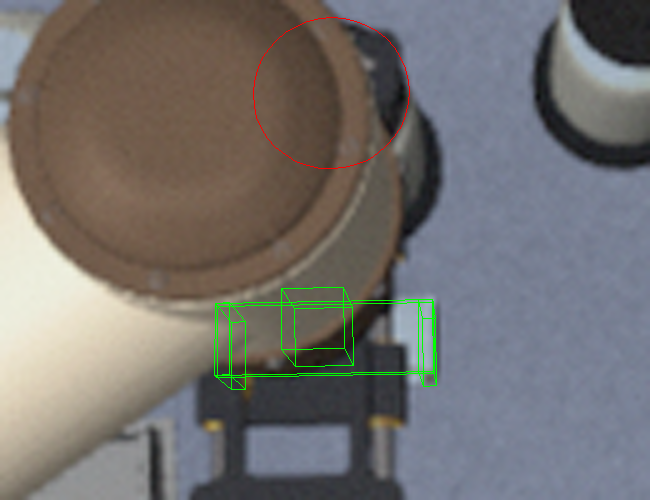

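>>> apply_moves(xyz=[[-0.001,-0.01,-0.001],[0,-0.01,0],[0,-0.01,0],[0,-0.01,0],[0,-0.01,0],[0,0,0]], twist=[0.2,0,0,0,0,0], claw=[0,0,0,0,0,0])

```text
time_s: 11.55
tcp_pos: [0.5454, 0.1423, 0.1993]
ee_rot: [[0.009, -1.0, 0.0], [-0.0, 0.0, 1.0], [-1.0, -0.009, -0.0]]
wrist_force: [0.5, 0.3, -1.5]
gripper_width: 0.273
```

```bash
python3 -c "
from h import *
go(.6015,.143,.1986,180)
"
```

```text
t 11.6 tcp [0.5454 0.1423 0.1993] yaw 180.00 tilt 0.009,-0.000 F [ 0.5  0.3 -1.5] w 0.273 | tool delta mm [  1.2 -56.1   0.7] twist -0.00
```

>>> apply_moves(xyz=[[0,-0.01,0.0005],[0,-0.01,0],[0,-0.01,0],[0,-0.01,0],[0,-0.01,0],[0,-0.002,0],[0,0,0]], twist=[0,0,0,0,0,0,0], claw=[0,0,0,0,0,0,0])

```text
time_s: 12.25
tcp_pos: [0.6022, 0.1427, 0.1987]
ee_rot: [[0.007, -1.0, 0.0], [-0.001, 0.0, 1.0], [-1.0, -0.007, -0.001]]
wrist_force: [0.9, 0.4, -2.1]
gripper_width: 0.273
```

```bash
python3 -c "
from h import *
go(.6015,.143,.1986,180)
it=[(P,(0,255,0)) for P in tool_puller()]+[(disc(.034,.152)+[.6015,.143,0],(0,0,255))]
c=[.6,.143,.15]
S=snap('side');overlay(S,'s6c',c,it)
"
```

```text
t 12.2 tcp [0.6022 0.1427 0.1987] yaw 179.98 tilt 0.007,-0.001 F [ 0.9  0.4 -2.1] w 0.273 | tool delta mm [0.1 0.7 0.3] twist -0.02
```

View pics/s6c.png

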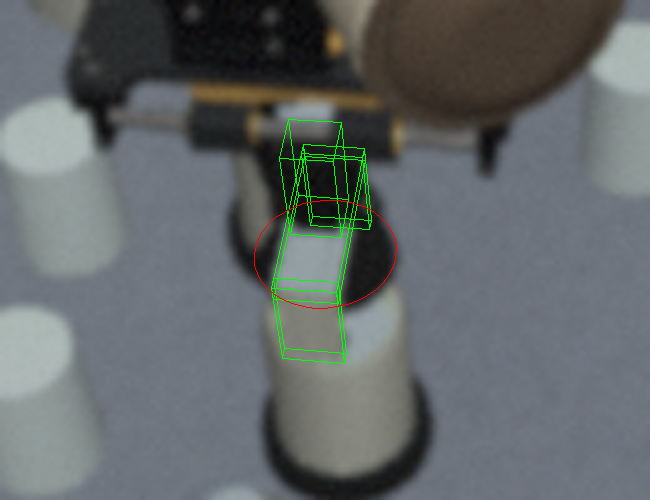

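>>> apply_moves(xyz=[[-0.006,0,0],[-0.006,0,0],[-0.006,0,0],[-0.006,0,0],[-0.006,0,0],[-0.006,0,0],[-0.006,0,0],[0,0,0]], twist=[0,0,0,0,0,0,0,0], claw=[0,0,0,0,0,0,0,0])

```text
time_s: 13.1
tcp_pos: [0.6005, 0.1429, 0.2458]
ee_rot: [[0.008, -1.0, -0.001], [-0.0, -0.001, 1.0], [-1.0, -0.008, -0.0]]
wrist_force: [0.9, -0.4, -1.3]
gripper_width: 0.274
```

```bash
python3 -c "
from h import *
go(.6015,.143,.25,180)
it=[(P,(0,255,0)) for P in tool_puller()]
c=[.6,.143,.15]
S=snap('side');overlay(S,'s7c',c,it)
"
```

```text
t 13.1 tcp [0.6005 0.1429 0.2458] yaw -179.97 tilt 0.008,-0.000 F [ 0.9 -0.4 -1.3] w 0.274 | tool delta mm [-4.2 -1.1  0.1] twist 0.03
```

View pics/s7c.png

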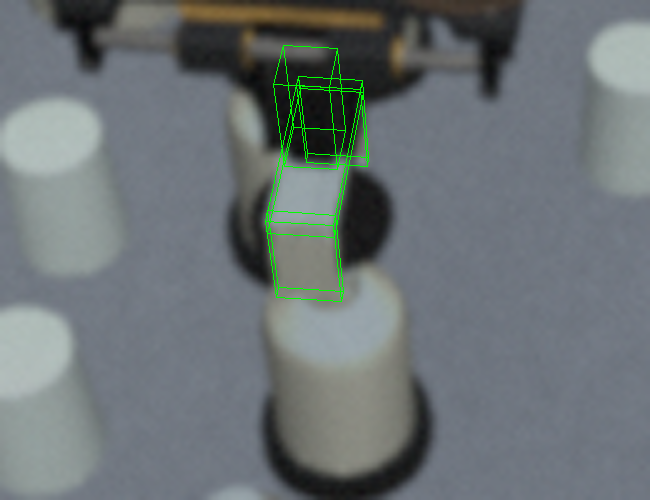

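>>> apply_moves(xyz=[[-0.008,0,0],[-0.008,0.003,-0.005],[-0.006,0.005,-0.01],[0,0.007,-0.015],[0,0.008,-0.02],[0,0.008,-0.02],[0,0.008,-0.02],[0,0.008,-0.02],[0,0.008,-0.02],[0,0.008,-0.02],[0,0.008,-0.02],[0,0.008,-0.02]], twist=[0,0,0,0,0,0,0,0,0,0,0,0], claw=[0,0,0,0,0,0,0,0,0,0,0,0])

```text
time_s: 14.35
tcp_pos: [0.5086, -0.0656, 0.2675]
ee_rot: [[0.002, -1.0, 0.003], [-0.002, 0.003, 1.0], [-1.0, -0.002, -0.002]]
wrist_force: [0.6, -0.8, -2.6]
gripper_width: 0.272
```

```bash
python3 -c "
from h import *
go(.447,-.278,.26,180)
"
```

```text
t 14.3 tcp [ 0.5086 -0.0656  0.2675] yaw 179.82 tilt 0.002,-0.002 F [ 0.6 -0.8 -2.6] w 0.272 | tool delta mm [   7.7   61.  -212.6] twist -0.18
```

>>> apply_moves(xyz=[[0,0.007,-0.02],[0,0.006,-0.02],[0,0.006,-0.02],[0,0.006,-0.02],[0,0.006,-0.02],[0,0.006,-0.02],[0,0.006,-0.02],[0,0.005,-0.015],[0,0.003,-0.01],[0,0.001,-0.005],[0,0,0],[0,0,0]], twist=[0,0,0,0,0,0,0,0,0,0,0,0], claw=[0,0,0,0,0,0,0,0,0,0,0,0])

```text
time_s: 15.55
tcp_pos: [0.4337, -0.2551, 0.2674]
ee_rot: [[-0.001, -1.0, 0.019], [-0.001, 0.019, 1.0], [-1.0, 0.001, -0.001]]
wrist_force: [-0.5, 0.4, -2.9]
gripper_width: 0.274
```

```bash
python3 -c "
from h import *
S=snap('side');T=snap('top')
bp=[np.r_[disc(.06,0),disc(.06,.01)]]
for n,p in(('side',S),('top',T)):
    m=woodmask(p,(.447,-.278)); print(n,m.sum(),fit([(p,m)],bp,(.447,-.278)))
go(.447,-.278,.26,180)
it=[(P,(0,255,0)) for P in tool_puller()]+[(disc(.06,.01)+[.447,-.278,0],(0,0,255))]
c=[.447,-.278,.1]
overlay(S,'s8c',c,it);overlay(T,'t8c',c,it)
"
```

```text
side 657 (array([ 0.44655792, -0.28049423]), np.float64(0.1389840182648402))
top 0 (array([ 0.447, -0.278]), np.float64(inf))
t 15.7 tcp [ 0.434  -0.2548  0.2674] yaw 178.94 tilt -0.001,-0.001 F [ 0.2 -0.2 -2.7] w 0.274 | tool delta mm [  7.4 -13.4 -23. ] twist -1.06h.py:35: RuntimeWarning: divide by zero encountered in divide
  for p,m in views: s=sil(p,X); e+=np.abs(s-m).sum()/m.sum()
  np.max(np.abs(fsim[0] - fsim[1:])) <= fatol):
```

View pics/s8c.png

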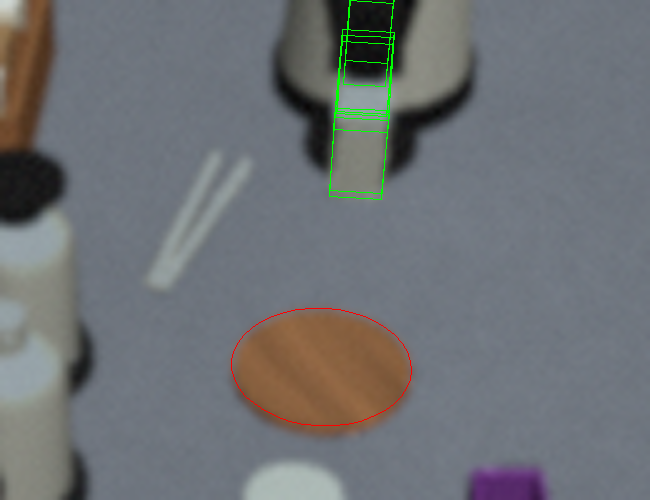

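View pics/t8c.png

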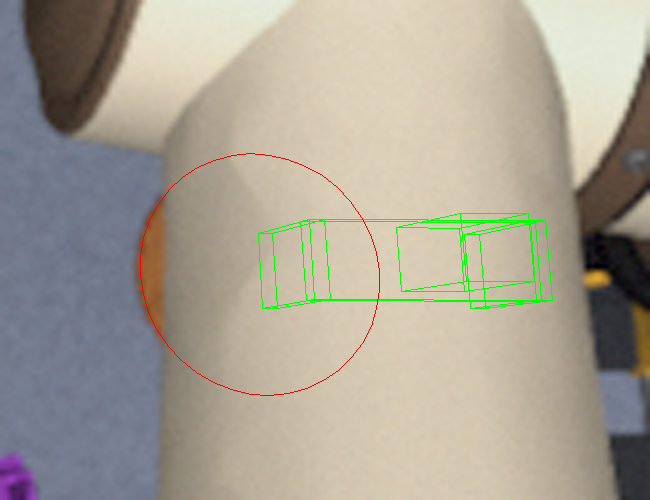

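>>> apply_moves(xyz=[[0,-0.003,-0.005],[0,-0.005,-0.008],[0,-0.004,-0.006],[0,0,-0.001],[0,0,0],[0,0,0]], twist=[-0.5,-0.5,0,0,0,0], claw=[0,0,0,0,0,0])

```text
time_s: 16.25
tcp_pos: [0.4485, -0.2756, 0.2669]
ee_rot: [[-0.001, -1.0, -0.004], [-0.001, -0.004, 1.0], [-1.0, 0.001, -0.001]]
wrist_force: [0.2, 0.0, -1.2]
gripper_width: 0.27
```

```bash
python3 -c "
from h import *
go(.4465,-.276,.0906,180)
"
```

```text
t 16.2 tcp [ 0.4485 -0.2756  0.2669] yaw -179.80 tilt -0.001,-0.001 F [ 0.2  0.  -1.2] w 0.270 | tool delta mm [176.3   1.8  -0.2] twist 0.20
```

>>> apply_moves(xyz=[[0.006,0,0],[0.012,0.001,0],[0.015,0,0],[0.015,0,0],[0.015,0,0],[0.015,0,0],[0.015,0,0],[0.015,0,0],[0.015,0,0],[0.01,0,0],[0.005,0,0],[0,0,0]], twist=[0,0,0,0,0,0,0,0,0,0,0,0], claw=[0,0,0,0,0,0,0,0,0,0,0,0])

```text
time_s: 17.45
tcp_pos: [0.4419, -0.2732, 0.1159]
ee_rot: [[-0.008, -1.0, -0.004], [0.002, -0.004, 1.0], [-1.0, 0.008, 0.002]]
wrist_force: [-0.4, 0.2, -2.0]
gripper_width: 0.272
```

```bash
python3 -c "
from h import *
go(.4465,-.276,.0906,180)
S=snap('side')
it=[(P,(0,255,0)) for P in tool_puller()]+[(disc(.06,.01)+[.4465,-.276,0],(0,0,255))]
overlay(S,'s9c',[.447,-.278,.05],it)
"
```

```text
t 17.4 tcp [ 0.4419 -0.2732  0.1159] yaw -179.78 tilt -0.008,0.002 F [-0.4  0.2 -2. ] w 0.272 | tool delta mm [25.3 -4.8 -2.9] twist 0.22
```

View pics/s9c.png

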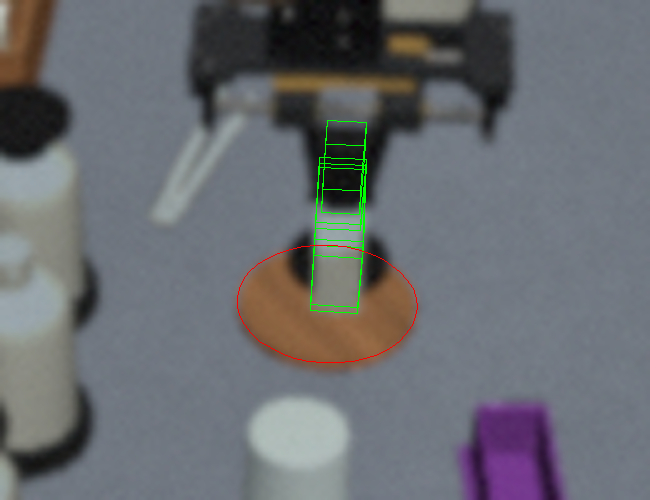

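>>> apply_moves(xyz=[[0,-0.0035,-0.003],[0.005,-0.001,0],[0.005,0,0],[0.003,0,0],[0,0,0],[0,0,0]], twist=[0.2,0,0,0,0,0], claw=[0,0,0,0,0,0])

```text
time_s: 18.1
tcp_pos: [0.4489, -0.2772, 0.1045]
ee_rot: [[-0.002, -1.0, -0.0], [-0.0, -0.0, 1.0], [-1.0, 0.002, -0.0]]
wrist_force: [0.4, 0.8, -1.9]
gripper_width: 0.274
```

```bash
python3 -c "
from h import *
go(.4465,-.276,.0906,180)
"
```

```text
t 18.1 tcp [ 0.4489 -0.2772  0.1045] yaw -179.97 tilt -0.002,-0.000 F [ 0.4  0.8 -1.9] w 0.274 | tool delta mm [13.9  2.3  1.2] twist 0.03
```

>>> apply_moves(xyz=[[0.003,0.001,0.001],[0.003,0,0],[0.003,0,0],[0.002,0,0],[0.002,0,0],[0,0,0],[0,0,0]], twist=[0,0,0,0,0,0,0], claw=[0,0,0,0,0,0,0])

```text
time_s: 18.8
tcp_pos: [0.4481, -0.2762, 0.0908]
ee_rot: [[-0.001, -1.0, -0.001], [-0.001, -0.001, 1.0], [-1.0, 0.001, -0.001]]
wrist_force: [-0.3, 0.5, -2.0]
gripper_width: 0.272
```

```bash
python3 -c "
from h import *
go(.4465,-.276,.0906,180)
"
```

```text
t 18.8 tcp [ 0.4481 -0.2762  0.0908] yaw -179.95 tilt -0.001,-0.001 F [-0.3  0.5 -2. ] w 0.272 | tool delta mm [0.2 1.6 0.2] twist 0.05
```

>>> apply_moves(xyz=[[0,0.004,0],[0,0.008,0],[0,0.008,0],[0,0.008,0],[0,0,0]], twist=[0,0,0,0,0], claw=[0,0,0,0,0])

```text
time_s: 19.3
tcp_pos: [0.417, -0.2761, 0.0911]
ee_rot: [[-0.002, -1.0, -0.001], [-0.0, -0.001, 1.0], [-1.0, 0.002, -0.0]]
wrist_force: [-0.1, -0.1, -2.0]
gripper_width: 0.273
```

```bash
python3 -c "
from h import *
go(.375,-.276,.0906,180)
"
```

```text
t 19.3 tcp [ 0.417  -0.2761  0.0911] yaw -179.97 tilt -0.002,-0.000 F [-0.1 -0.1 -2. ] w 0.273 | tool delta mm [ 0.5 42.   0.1] twist 0.03
```

>>> apply_moves(xyz=[[0,0.008,0],[0,0.008,0],[0,0.01,0],[0,0.01,0],[0,0.01,0],[0,0,0]], twist=[0,0,0,0,0,0], claw=[0,0,0,0,0,0])

```text
time_s: 19.9
tcp_pos: [0.3663, -0.2761, 0.0913]
ee_rot: [[-0.001, -1.0, -0.0], [-0.0, -0.0, 1.0], [-1.0, 0.001, -0.0]]
wrist_force: [0.2, 0.5, -1.9]
gripper_width: 0.272
```

```bash
python3 -c "
from h import *
go(.375,-.276,.27,180)
S=snap('side');T=snap('top')
it=[(P,(0,255,0)) for P in tool_puller()]+[(disc(.06,.01)+[.4465,-.276,0],(0,0,255)),(disc(.034,.034)+[.4465,-.276,0],(0,255,255))]
overlay(S,'s10c',[.447,-.278,.05],it);overlay(T,'t10c',[.447,-.278,.05],it)
"
```

```text
t 19.9 tcp [ 0.3663 -0.2761  0.0913] yaw -179.99 tilt -0.001,-0.000 F [ 0.2  0.5 -1.9] w 0.272 | tool delta mm [-178.7   -8.5   -0. ] twist 0.01
```

View pics/s10c.png

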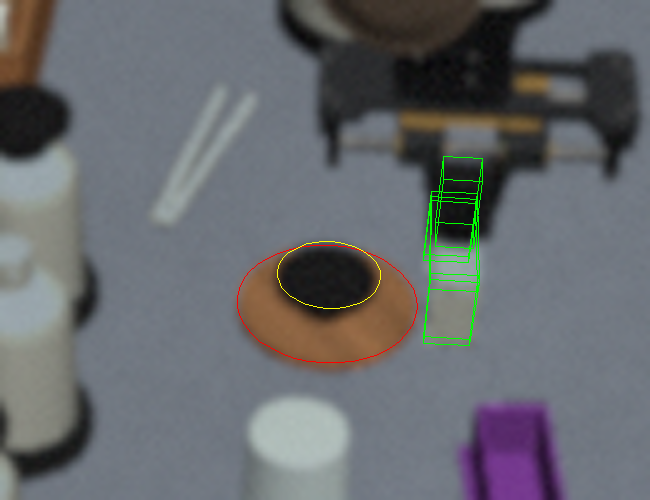

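View pics/t10c.png

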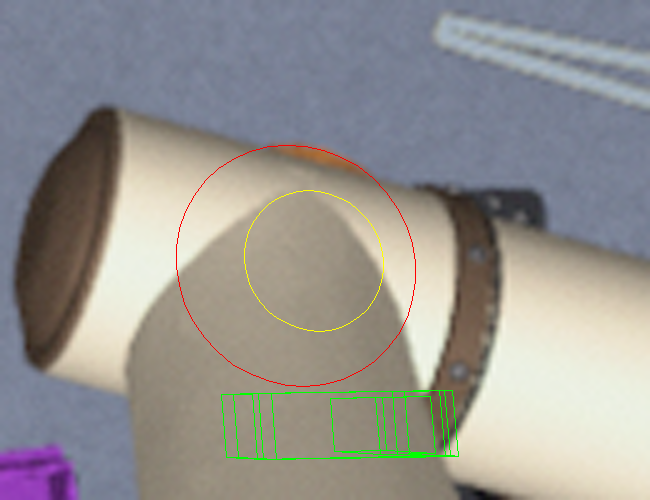

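>>> apply_moves(xyz=[[-0.01,0,0],[-0.02,0,0],[-0.02,0,0],[-0.02,0,0],[-0.02,0,0],[-0.015,0,0],[0,-0.01,0],[0,-0.02,0],[0,-0.02,0],[0,-0.02,0],[0,-0.02,0],[0,0,0]], twist=[0,0,0,0,0,0,0,0,0,0,0,0], claw=[0,0,0,0,0,0,0,0,0,0,0,0])

```text
time_s: 21.2
tcp_pos: [0.4684, -0.276, 0.2043]
ee_rot: [[0.007, -1.0, -0.004], [-0.004, -0.004, 1.0], [-1.0, -0.007, -0.004]]
wrist_force: [0.3, -0.3, -2.3]
gripper_width: 0.276
```

```bash
python3 -c "
from h import *
go(.646,-.271,.1986,180)
"
```

```text
t 21.2 tcp [ 0.4684 -0.276   0.2043] yaw -179.78 tilt 0.007,-0.004 F [ 0.3 -0.3 -2.3] w 0.276 | tool delta mm [   6.9 -177.6    4.4] twist 0.22
```

>>> apply_moves(xyz=[[0.002,-0.01,0.002],[0.002,-0.015,0.002],[0.002,-0.015,0],[0,-0.015,0],[0,-0.015,0],[0,-0.01,0],[0,0,0],[0,0,0]], twist=[0.2,0,0,0,0,0,0,0], claw=[0,0,0,0,0,0,0,0])

```text
time_s: 22.0
tcp_pos: [0.5551, -0.2705, 0.1942]
ee_rot: [[0.002, -1.0, -0.0], [-0.002, -0.0, 1.0], [-1.0, -0.002, -0.002]]
wrist_force: [-0.8, -0.6, -0.9]
gripper_width: 0.269
```

```bash
python3 -c "
from h import *
go(.646,-.271,.1986,180)
S=snap('side');T=snap('top','t11')
it=[(P,(0,255,0)) for P in tool_puller()]+[(disc(.034,.152)+[.646,-.271,0],(0,0,255))]
overlay(S,'s11c',[.6,-.271,.15],it)
c1,d1=ray(T,(399,80));c2,d2=ray(S,(194,119))
A=np.c_[d1,-d2];t=np.linalg.lstsq(A,c2-c1,rcond=None)[0];print('knob',c1+t[0]*d1,c2+t[1]*d2)
"
```

```text
t 22.0 tcp [ 0.5551 -0.2705  0.1942] yaw -179.97 tilt 0.002,-0.002 F [-0.8 -0.6 -0.9] w 0.269 | tool delta mm [ -4.2 -90.9  -0.6] twist 0.03
knob [ 0.80933793 -0.21113271  0.16205958] [ 0.80651505 -0.21101901  0.16050967]
```

View pics/s11c.png

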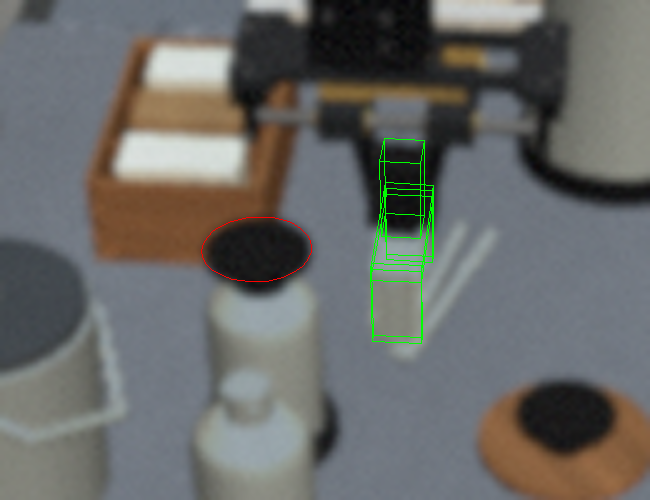

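>>> apply_moves(xyz=[[-0.003,-0.005,0],[0,-0.01,0],[0,-0.01,0],[0,-0.01,0],[0,-0.008,0],[0,0,0]], twist=[0,0,0,0,0,0], claw=[0,0,0,0,0,0])

```text
time_s: 22.7
tcp_pos: [0.6011, -0.2709, 0.199]
ee_rot: [[0.004, -1.0, 0.0], [-0.003, 0.0, 1.0], [-1.0, -0.004, -0.003]]
wrist_force: [0.0, 0.7, -1.4]
gripper_width: 0.277
```

```bash
python3 -c "
from h import *
go(.646,-.271,.1986,180)
"
```

```text
t 22.7 tcp [ 0.6011 -0.2709  0.199 ] yaw 179.98 tilt 0.004,-0.003 F [ 0.   0.7 -1.4] w 0.277 | tool delta mm [  0.5 -44.9  -0. ] twist -0.02
```

>>> apply_moves(xyz=[[0,-0.008,0],[0,-0.009,0],[0,-0.009,0],[0,-0.009,0],[0,-0.007,0],[0,0,0],[0,0,0]], twist=[0,0,0,0,0,0,0], claw=[0,0,0,0,0,0,0])

```text
time_s: 23.4
tcp_pos: [0.647, -0.2707, 0.198]
ee_rot: [[0.002, -1.0, 0.0], [-0.002, 0.0, 1.0], [-1.0, -0.002, -0.002]]
wrist_force: [0.2, 0.4, -2.1]
gripper_width: 0.27
```

```bash
python3 -c "
from h import *
go(.646,-.271,.1986,180)
S=snap('side')
it=[(P,(0,255,0)) for P in tool_puller()]+[(disc(.034,.152)+[.646,-.271,0],(0,0,255))]
overlay(S,'s12c',[.6,-.271,.15],it)
"
```

```text
t 23.4 tcp [ 0.647  -0.2707  0.198 ] yaw 179.99 tilt 0.002,-0.002 F [ 0.2  0.4 -2.1] w 0.270 | tool delta mm [-0.6  1.  -0.3] twist -0.01
```

View pics/s12c.png

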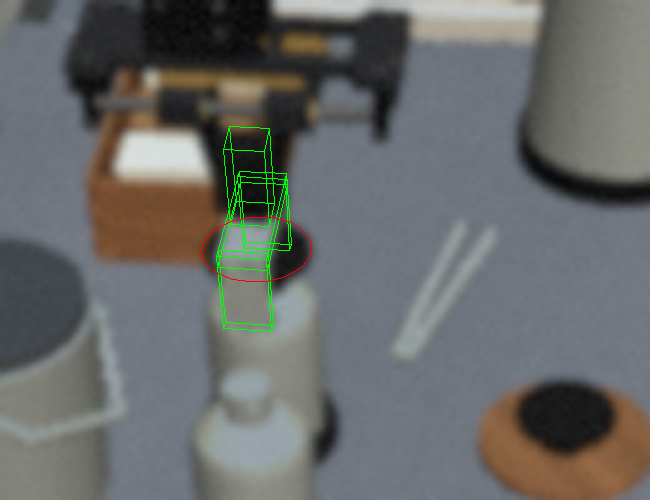

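Seated correctly around the cap; pull up.

>>> apply_moves(xyz=[[-0.006,0,0],[-0.006,0,0],[-0.006,0,0],[-0.006,0,0],[-0.006,0,0],[-0.006,0,0],[-0.006,0,0],[-0.008,0,0],[-0.008,0,0],[0,0,0]], twist=[0,0,0,0,0,0,0,0,0,0], claw=[0,0,0,0,0,0,0,0,0,0])

```text
time_s: 24.45
tcp_pos: [0.6458, -0.2709, 0.2628]
ee_rot: [[0.004, -1.0, 0.001], [-0.002, 0.001, 1.0], [-1.0, -0.004, -0.002]]
wrist_force: [0.2, -0.3, -1.8]
gripper_width: 0.271
```

```bash
python3 -c "
from h import *
go(.4465,-.275,.26,180)
S=snap('side')
it=[(P,(0,255,0)) for P in tool_puller()]
overlay(S,'s13c',[.6,-.271,.15],it)
"
```

```text
t 24.4 tcp [ 0.6458 -0.2709  0.2628] yaw 179.95 tilt 0.004,-0.002 F [ 0.2 -0.3 -1.8] w 0.271 | tool delta mm [  2.1 199.3  -4.3] twist -0.05
```

View pics/s13c.png

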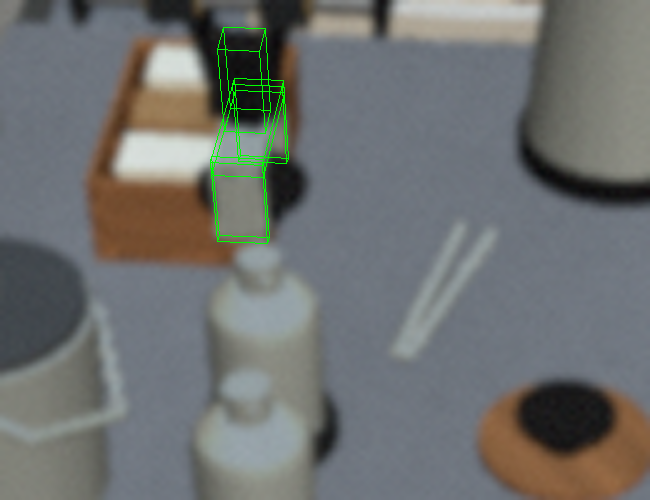

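>>> apply_moves(xyz=[[0,0.005,0],[0,0.01,-0.001],[0,0.015,-0.001],[0,0.02,-0.001],[0,0.025,-0.001],[0,0.025,0],[0,0.025,0],[0,0.025,0],[0,0.02,0],[0,0.01,0],[0,0.004,0],[0,0,0]], twist=[0,0,0,0,0,0,0,0,0,0,0,0], claw=[0,0,0,0,0,0,0,0,0,0,0,0])

```text
time_s: 25.7
tcp_pos: [0.4445, -0.2734, 0.2576]
ee_rot: [[-0.007, -1.0, 0.003], [0.002, 0.003, 1.0], [-1.0, 0.007, 0.002]]
wrist_force: [1.3, 0.6, -2.1]
gripper_width: 0.274
```

```bash
python3 -c "
from h import *
go(.4465,-.275,.26,180)
S=snap('side')
it=[(P,(0,255,0)) for P in tool_puller()]+[(disc(.06,.01)+[.4465,-.276,0],(0,0,255)),(disc(.034,.034)+[.4465,-.275,0],(0,255,255))]
overlay(S,'s14c',[.447,-.278,.1],it)
"
```

```text
t 25.7 tcp [ 0.4445 -0.2734  0.2576] yaw 179.86 tilt -0.007,0.002 F [ 1.3  0.6 -2.1] w 0.274 | tool delta mm [-2.5 -2.  -1.6] twist -0.14
```

View pics/s14c.png

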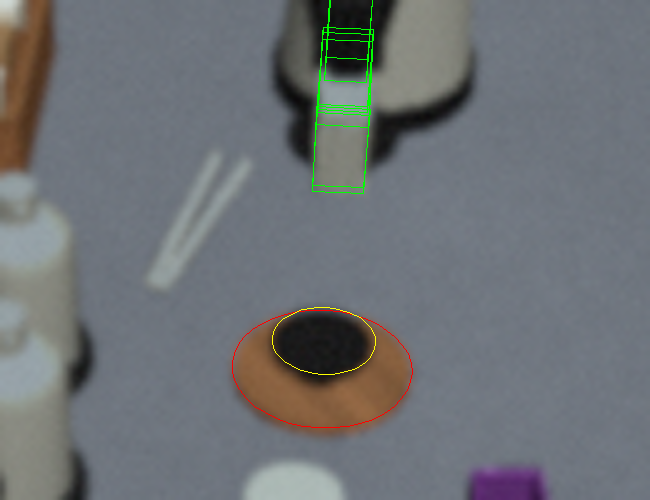

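>>> apply_moves(xyz=[[0.006,-0.001,-0.001],[0.012,0,-0.001],[0.015,0,0],[0.015,0,0],[0.015,0,0],[0.015,0,0],[0.015,0,0],[0.012,0,0],[0.006,0,0],[0,0,0],[0,0,0]], twist=[0,0,0,0,0,0,0,0,0,0,0], claw=[0,0,0,0,0,0,0,0,0,0,0])

```text
time_s: 26.85
tcp_pos: [0.4489, -0.2749, 0.1309]
ee_rot: [[-0.016, -1.0, -0.0], [0.004, -0.0, 1.0], [-1.0, 0.016, 0.004]]
wrist_force: [-0.2, 0.2, -2.8]
gripper_width: 0.275
```

```bash
python3 -c "
from h import *
go(.447,-.2755,.1146,180)
"
```

```text
t 26.9 tcp [ 0.4489 -0.2749  0.1309] yaw -179.98 tilt -0.016,0.004 F [-0.2  0.2 -2.8] w 0.275 | tool delta mm [16.3  1.7 -0.7] twist 0.02
```

>>> apply_moves(xyz=[[0.004,0.001,0],[0.004,0,0],[0.003,0,0],[0.003,0,0],[0.002,0,0],[0,0,0],[0,0,0]], twist=[0,0,0,0,0,0,0], claw=[0,0,0,0,0,0,0])

```text
time_s: 27.55
tcp_pos: [0.4494, -0.2755, 0.1159]
ee_rot: [[-0.011, -1.0, -0.001], [0.002, -0.001, 1.0], [-1.0, 0.011, 0.002]]
wrist_force: [0.1, 0.1, -1.7]
gripper_width: 0.27
```

```bash
python3 -c "
from h import *
go(.447,-.2755,.1146,180)
S=snap('side')
it=[(P,(0,255,0)) for P in tool_puller()]+[(disc(.06,.01)+[.4465,-.276,0],(0,0,255))]
overlay(S,'s15c',[.447,-.278,.05],it)
"
```

```text
t 27.6 tcp [ 0.4494 -0.2755  0.1159] yaw -179.95 tilt -0.011,0.002 F [ 0.1  0.1 -1.7] w 0.270 | tool delta mm [ 1.3  2.4 -0. ] twist 0.05
```

View pics/s15c.png

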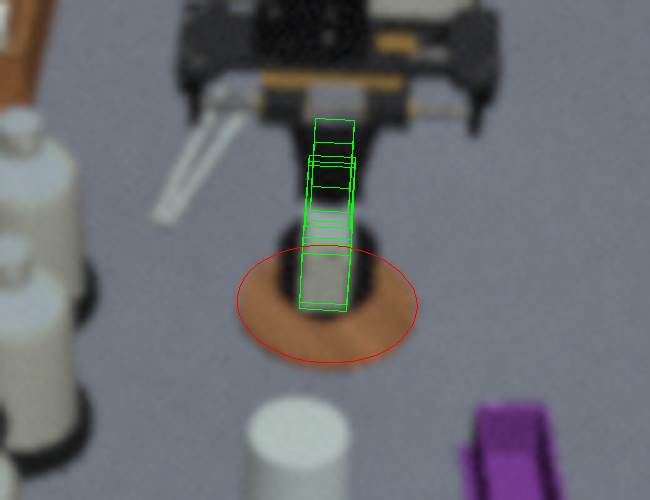

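>>> apply_moves(xyz=[[0.001,0.004,0],[0,0.008,0],[0,0.008,0],[0,0.008,0],[0,0.008,0],[0,0.008,0],[0,0.01,0],[0,0.01,0],[0,0.01,0],[0,0,0]], twist=[0,0,0,0,0,0,0,0,0,0], claw=[0,0,0,0,0,0,0,0,0,0])

```text
time_s: 28.6
tcp_pos: [0.3674, -0.2753, 0.1162]
ee_rot: [[-0.011, -1.0, 0.0], [0.003, -0.0, 1.0], [-1.0, 0.011, 0.003]]
wrist_force: [-0.1, -0.0, -2.5]
gripper_width: 0.272
```

```bash
python3 -c "
from h import *
go(.5,.005,.22,180)
S=snap('side')
it=[(disc(.034,.058)+[.4465,-.275,0],(0,255,255)),(disc(.06,.01)+[.4465,-.276,0],(0,0,255))]
overlay(S,'s16c',[.447,-.278,.05],it)
"
```

```text
t 28.6 tcp [ 0.3674 -0.2753  0.1162] yaw -180.00 tilt -0.011,0.003 F [-0.1 -0.  -2.5] w 0.272 | tool delta mm [-104.5 -131.5  280.5] twist 0.00
```

View pics/s16c.png

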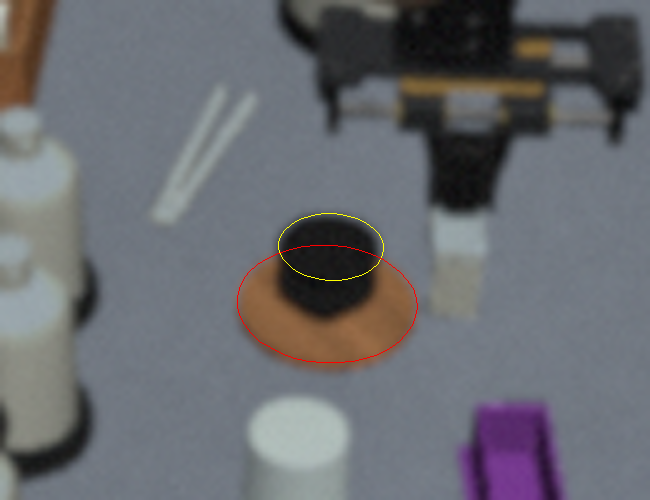

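>>> apply_moves(xyz=[[-0.01,0,0],[-0.02,0,0],[-0.02,0,0],[-0.02,0,0.005],[-0.015,-0.005,0.01],[-0.005,-0.01,0.02],[0,-0.015,0.025],[0,-0.015,0.025],[0,-0.015,0.025],[0,-0.015,0.025],[0,-0.015,0.025],[0,-0.015,0.025]], twist=[0,0,0,0,0,0,0,0,0,0,0,0], claw=[0,0,0,0,0,0,0,0,0,0,0,0])

```text
time_s: 29.85
tcp_pos: [0.4835, -0.0864, 0.2202]
ee_rot: [[0.005, -1.0, 0.002], [-0.002, 0.002, 1.0], [-1.0, -0.005, -0.002]]
wrist_force: [0.4, -0.7, -1.0]
gripper_width: 0.275
```

```bash
python3 -c "
from h import *
go(.54,.005,.1986,180)
"
```

```text
t 29.9 tcp [ 0.4835 -0.0864  0.2202] yaw 179.90 tilt 0.005,-0.002 F [ 0.4 -0.7 -1. ] w 0.275 | tool delta mm [ 21.7 -56.2  91.5] twist -0.10
```

>>> apply_moves(xyz=[[0.002,-0.012,0.02],[0.004,-0.012,0.02],[0.004,-0.01,0.018],[0.004,-0.01,0.016],[0.004,-0.006,0.008],[0,0,0.003],[0,0,0],[0,0,0]], twist=[0,0,0,0,0,0,0,0], claw=[0,0,0,0,0,0,0,0])

```text
time_s: 30.65
tcp_pos: [0.5401, 0.0064, 0.2058]
ee_rot: [[0.011, -1.0, -0.004], [-0.002, -0.005, 1.0], [-1.0, -0.011, -0.002]]
wrist_force: [0.9, -0.0, -1.4]
gripper_width: 0.276
```

```bash
python3 -c "
from h import *
go(.6455,.005,.1986,180)
S=snap('side')
it=[(P,(0,255,0)) for P in tool_puller()]+[(disc(.034,.152)+[.6455,.005,0],(0,0,255))]
overlay(S,'s17c',[.6,.005,.15],it)
"
```

```text
t 30.6 tcp [0.5401 0.0064 0.2058] yaw -179.74 tilt 0.011,-0.002 F [ 0.9 -0.  -1.4] w 0.276 | tool delta mm [   8.4 -105.3   -1.8] twist 0.26
```

View pics/s17c.png

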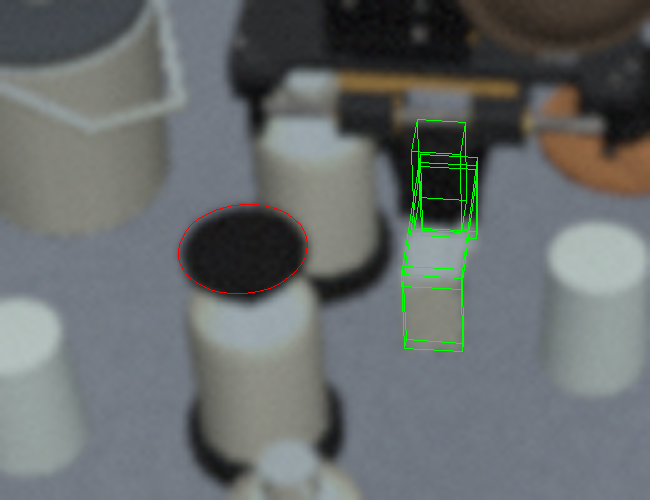

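Aligned. Lower 7 mm, then slide forward.

>>> apply_moves(xyz=[[0.004,-0.005,-0.001],[0.003,-0.01,0],[0,-0.01,0],[0,-0.01,0],[0,-0.01,0],[0,-0.008,0],[0,0,0]], twist=[0.2,0,0,0,0,0,0], claw=[0,0,0,0,0,0,0])

```text
time_s: 31.4
tcp_pos: [0.5984, 0.0031, 0.1992]
ee_rot: [[0.013, -1.0, 0.002], [-0.002, 0.002, 1.0], [-1.0, -0.013, -0.002]]
wrist_force: [-0.2, -0.1, -1.9]
gripper_width: 0.275
```

```bash
python3 -c "
from h import *
go(.6455,.005,.1986,180)
"
```

```text
t 31.4 tcp [0.5984 0.0031 0.1992] yaw 179.87 tilt 0.013,-0.002 F [-0.2 -0.1 -1.9] w 0.275 | tool delta mm [  1.2 -47.1   2. ] twist -0.13
```

>>> apply_moves(xyz=[[0,-0.006,0.0015],[0,-0.009,0],[0,-0.009,0],[0,-0.009,0],[0,-0.009,0],[0,-0.002,0],[0,0,0]], twist=[0,0,0,0,0,0,0], claw=[0,0,0,0,0,0,0])

```text
time_s: 32.1
tcp_pos: [0.6464, 0.0048, 0.1993]
ee_rot: [[0.012, -1.0, 0.002], [-0.002, 0.002, 1.0], [-1.0, -0.012, -0.002]]
wrist_force: [0.2, -0.3, -1.5]
gripper_width: 0.275
```

```bash
python3 -c "
from h import *
go(.6455,.005,.1986,180)
S=snap('side')
it=[(P,(0,255,0)) for P in tool_puller()]+[(disc(.034,.152)+[.6455,.005,0],(0,0,255))]
overlay(S,'s18c',[.6,.005,.15],it)
"
```

```text
t 32.1 tcp [0.6464 0.0048 0.1993] yaw 179.88 tilt 0.012,-0.002 F [ 0.2 -0.3 -1.5] w 0.275 | tool delta mm [0.7 0.9 0.2] twist -0.12
```

View pics/s18c.png

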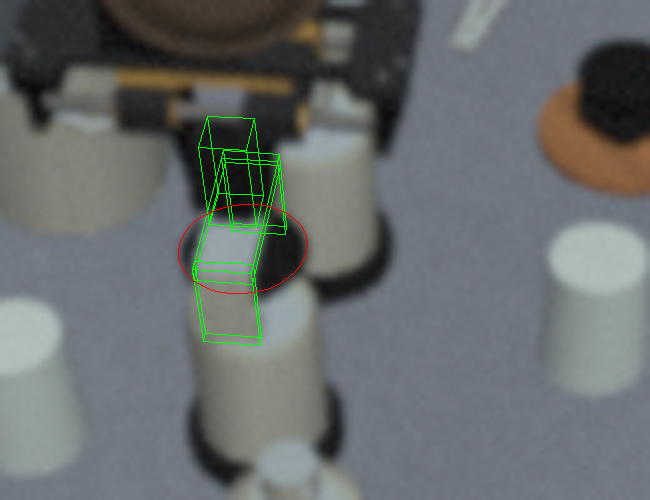

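>>> apply_moves(xyz=[[-0.006,0,0],[-0.006,0,0],[-0.006,0,0],[-0.006,0,0],[-0.006,0,0],[-0.006,0,0],[-0.006,0,0],[-0.008,0,0],[-0.008,0,0],[0,0,0]], twist=[0,0,0,0,0,0,0,0,0,0], claw=[0,0,0,0,0,0,0,0,0,0])

```text
time_s: 33.15
tcp_pos: [0.6444, 0.0049, 0.264]
ee_rot: [[0.013, -1.0, 0.002], [-0.001, 0.002, 1.0], [-1.0, -0.013, -0.001]]
wrist_force: [-0.7, -0.7, -2.3]
gripper_width: 0.273
```

```bash
python3 -c "
from h import *
go(.4465,-.275,.26,180)
S=snap('side')
it=[(P,(0,255,0)) for P in tool_puller()]
overlay(S,'s19c',[.6,.005,.15],it)
"
```

```text
t 33.1 tcp [0.6444 0.0049 0.264 ] yaw 179.90 tilt 0.013,-0.001 F [-0.7 -0.7 -2.3] w 0.273 | tool delta mm [   1.8  197.5 -280.2] twist -0.10
```

View pics/s19c.png

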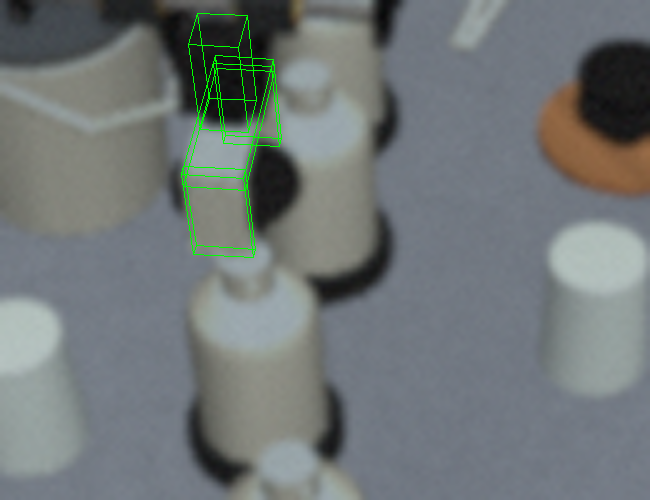

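>>> apply_moves(xyz=[[0,0.004,-0.005],[0,0.007,-0.01],[0,0.011,-0.015],[0,0.014,-0.02],[0,0.014,-0.02],[0,0.014,-0.02],[0,0.014,-0.02],[0,0.014,-0.02],[0,0.014,-0.02],[0,0.014,-0.02],[0,0.014,-0.02],[0,0.014,-0.02]], twist=[0,0,0,0,0,0,0,0,0,0,0,0], claw=[0,0,0,0,0,0,0,0,0,0,0,0])

```text
time_s: 34.4
tcp_pos: [0.4765, -0.22, 0.2592]
ee_rot: [[0.002, -1.0, 0.005], [-0.002, 0.005, 1.0], [-1.0, -0.002, -0.002]]
wrist_force: [-0.4, -0.5, -1.7]
gripper_width: 0.276
```

```bash
python3 -c "
from h import *
go(.4465,-.275,.26,180)
"
```

```text
t 34.4 tcp [ 0.4765 -0.22    0.2592] yaw 179.73 tilt 0.002,-0.002 F [-0.4 -0.5 -1.7] w 0.276 | tool delta mm [ -0.8  29.7 -55.2] twist -0.27
```

>>> apply_moves(xyz=[[0,0.009,-0.016],[0,0.007,-0.014],[0,0.005,-0.01],[0,0.003,-0.005],[0,0,-0.003],[0,0,0],[0,0,0]], twist=[-0.2,0,0,0,0,0,0], claw=[0,0,0,0,0,0,0])

```text
time_s: 35.1
tcp_pos: [0.4425, -0.274, 0.2593]
ee_rot: [[0.0, -1.0, 0.009], [-0.002, 0.009, 1.0], [-1.0, -0.0, -0.002]]
wrist_force: [-0.3, 0.6, -1.9]
gripper_width: 0.273
```

```bash
python3 -c "
from h import *
go(.4465,-.275,.1386,180)
S=snap('side')
it=[(P,(0,255,0)) for P in tool_puller()]+[(disc(.06,.01)+[.4465,-.276,0],(0,0,255)),(disc(.034,.058)+[.4465,-.275,0],(0,255,255))]
overlay(S,'s20c',[.447,-.278,.1],it)
"
```

```text
t 35.1 tcp [ 0.4425 -0.274   0.2593] yaw 179.51 tilt 0.000,-0.002 F [-0.3  0.6 -1.9] w 0.273 | tool delta mm [120.7  -4.   -0.7] twist -0.49
```

View pics/s20c.png

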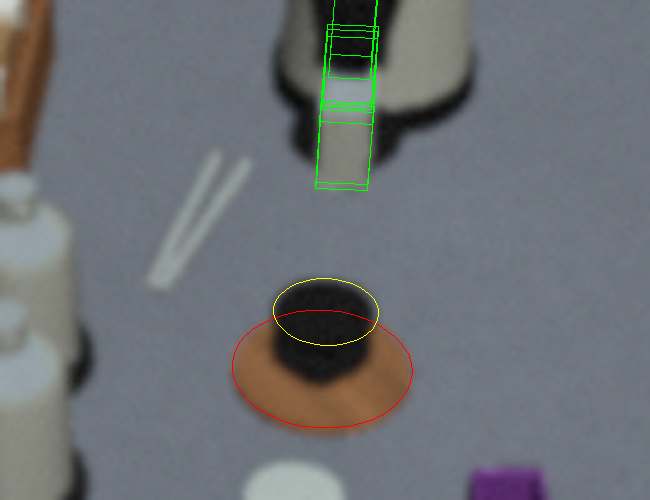

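>>> apply_moves(xyz=[[0.006,-0.003,-0.001],[0.012,-0.001,0],[0.015,0,0],[0.015,0,0],[0.015,0,0],[0.015,0,0],[0.012,0,0],[0.006,0,0],[0,0,0],[0,0,0]], twist=[-0.4,0,0,0,0,0,0,0,0,0], claw=[0,0,0,0,0,0,0,0,0,0])

```text
time_s: 36.15
tcp_pos: [0.4477, -0.2718, 0.152]
ee_rot: [[-0.006, -1.0, -0.005], [0.001, -0.005, 1.0], [-1.0, 0.006, 0.001]]
wrist_force: [0.5, -0.3, -1.7]
gripper_width: 0.272
```

```bash
python3 -c "
from h import *
go(.4475,-.2755,.1386,180)
"
```

```text
t 36.1 tcp [ 0.4477 -0.2718  0.152 ] yaw -179.73 tilt -0.006,0.001 F [ 0.5 -0.3 -1.7] w 0.272 | tool delta mm [13.4  0.2 -3.7] twist 0.27
```

>>> apply_moves(xyz=[[0,0,-0.003],[0.003,0,0],[0.003,0,0],[0.003,0,0],[0.002,0,0],[0.002,0,0],[0,0,0],[0,0,0]], twist=[0.2,0,0,0,0,0,0,0], claw=[0,0,0,0,0,0,0,0])

```text
time_s: 36.95
tcp_pos: [0.4493, -0.2756, 0.1403]
ee_rot: [[-0.001, -1.0, -0.001], [-0.001, -0.001, 1.0], [-1.0, 0.001, -0.001]]
wrist_force: [0.5, 0.1, -0.4]
gripper_width: 0.273
```

```bash
python3 -c "
from h import *
go(.4475,-.2755,.1386,180)
S=snap('side')
it=[(disc(.06,.01)+[.4465,-.276,0],(0,0,255))]
overlay(S,'s21c',[.447,-.278,.05],it)
"
```

```text
t 37.0 tcp [ 0.4493 -0.2756  0.1403] yaw -179.91 tilt -0.001,-0.001 F [ 0.5  0.1 -0.4] w 0.273 | tool delta mm [1.7 1.8 0.1] twist 0.09
```

View pics/s21c.png

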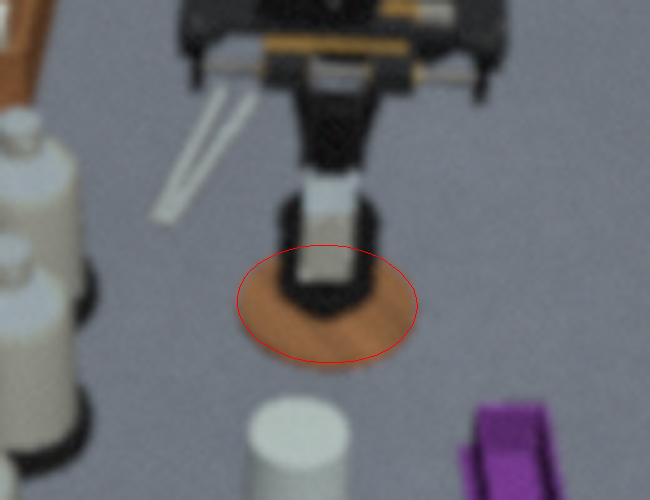

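>>> apply_moves(xyz=[[0.0015,0,0],[0,0.004,0],[0,0.008,0],[0,0.008,0],[0,0.008,0],[0,0.008,0],[0,0.008,0],[0,0.01,0],[0,0.01,0],[0,0.01,0],[0,0,0]], twist=[0,0,0,0,0,0,0,0,0,0,0], claw=[0,0,0,0,0,0,0,0,0,0,0])

```text
time_s: 38.1
tcp_pos: [0.3673, -0.2755, 0.1392]
ee_rot: [[-0.001, -1.0, -0.001], [-0.001, -0.001, 1.0], [-1.0, 0.001, -0.001]]
wrist_force: [-0.2, -0.1, -1.2]
gripper_width: 0.272
```

```bash
python3 -c "
from h import *
go(.40,.289,.2,184)
S=snap('side')
it=[(disc(.034,.082)+[.4485,-.275,0],(0,255,255)),(disc(.06,.01)+[.4465,-.276,0],(0,0,255))]
overlay(S,'s22c',[.447,-.278,.05],it)
"
```

```text
t 38.1 tcp [ 0.3673 -0.2755  0.1392] yaw -179.96 tilt -0.001,-0.001 F [-0.2 -0.1 -1.2] w 0.272 | tool delta mm [-61.2 -33.  564.4] twist -3.96
```

View pics/s22c.png

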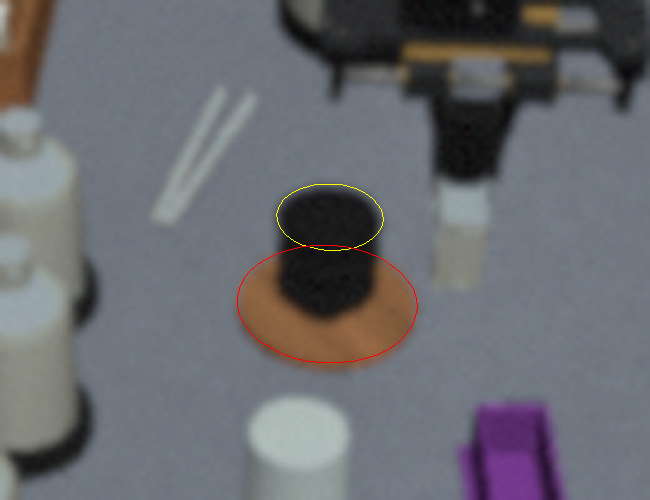

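>>> apply_moves(xyz=[[-0.01,0,0],[-0.02,0,0.005],[-0.02,0,0.01],[-0.01,-0.004,0.015],[0,-0.004,0.02],[0,-0.004,0.025],[0,-0.004,0.025],[0,-0.004,0.025],[0,-0.004,0.025],[0,-0.004,0.025],[0,-0.004,0.025],[0,-0.004,0.025]], twist=[0,0,0,0,0,0,0,0,0,0,0,0], claw=[0,0,0,0,0,0,0,0,0,0,0,0])

```text
time_s: 39.35
tcp_pos: [0.4133, -0.0445, 0.2116]
ee_rot: [[0.017, -1.0, 0.001], [-0.004, 0.001, 1.0], [-1.0, -0.017, -0.004]]
wrist_force: [-0.3, -0.2, -1.1]
gripper_width: 0.276
```

>>> apply_moves(xyz=[[0,-0.004,0.025],[0,-0.004,0.025],[0,-0.004,0.025],[0,-0.004,0.025],[0,-0.002,0.025],[0,0,0.025],[0,0,0.025],[0,0,0.025],[0,0,0.02],[0,0,0.015],[0,0,0.005],[0,0,0]], twist=[0,0,0,0,0,0,0,0,0,0,0,0], claw=[0,0,0,0,0,0,0,0,0,0,0,0])

```text
time_s: 40.55
tcp_pos: [0.4368, 0.2139, 0.2217]
ee_rot: [[0.032, -0.999, -0.009], [0.003, -0.009, 1.0], [-0.999, -0.032, 0.002]]
wrist_force: [1.2, -0.8, -1.8]
gripper_width: 0.268
```

```bash
python3 -c "
from h import *
go(.4436,.2896,.2,184)
"
```

```text
t 40.5 tcp [0.4368 0.2139 0.2217] yaw -179.48 tilt 0.032,0.003 F [ 1.2 -0.8 -1.8] w 0.268 | tool delta mm [22.1 -6.8 75.6] twist -3.48
```

>>> apply_moves(xyz=[[0,0,0.01],[0,-0.002,0.012],[0,-0.002,0.012],[0,-0.002,0.012],[0,-0.001,0.012],[0,0,0.01],[0,0,0.004],[0,0,0],[0,0,0]], twist=[-1,-1,-1,-0.5,0,0,0,0,0], claw=[0,0,0,0,0,0,0,0,0])

```text
time_s: 41.45
tcp_pos: [0.4405, 0.291, 0.2217]
ee_rot: [[0.031, -0.997, -0.074], [0.002, -0.074, 0.997], [-1.0, -0.031, -0.001]]
wrist_force: [-0.1, 0.3, -2.3]
gripper_width: 0.272
```

```bash
python3 -c "
from h import *
go(.4436,.2896,.2,184)
"
```

```text
t 41.5 tcp [0.4405 0.291  0.2217] yaw -175.77 tilt 0.031,0.002 F [-0.1  0.3 -2.3] w 0.272 | tool delta mm [21.8 -2.3 -1.6] twist 0.23
```

>>> apply_moves(xyz=[[0,0,-0.015],[0,0,-0.03],[0,0,-0.03],[0,0,-0.03],[0,0,-0.03],[0,0,-0.03],[0,0,-0.01],[0,0,0],[0,0,0]], twist=[0,0,0,0,0,0,0,0,0], claw=[0,0,0,0,0,0,0,0,0])

```text
time_s: 42.35
tcp_pos: [0.4508, 0.1029, 0.2225]
ee_rot: [[0.031, -0.997, -0.07], [0.001, -0.07, 0.998], [-1.0, -0.031, -0.001]]
wrist_force: [0.2, 0.3, -1.7]
gripper_width: 0.277
```

```bash
python3 -c "
from h import *
go(.4436,.2896,.2,184)
"
```

```text
t 42.4 tcp [0.4508 0.1029 0.2225] yaw -176.00 tilt 0.031,0.001 F [ 0.2  0.3 -1.7] w 0.277 | tool delta mm [ 22.4  -5.1 186.8] twist -0.00
```

>>> apply_moves(xyz=[[0,0,0.01],[0,-0.001,0.015],[0,-0.001,0.015],[0,-0.001,0.015],[0,-0.001,0.015],[0,0,0.015],[0,0,0.015],[0,0,0.015],[0,0,0.015],[0,0,0.015],[0,0,0.015],[0,0,0.01]], twist=[0,0,0,0,0,0,0,0,0,0,0,0], claw=[0,0,0,0,0,0,0,0,0,0,0,0])

```text
time_s: 43.55
tcp_pos: [0.4411, 0.2912, 0.2221]
ee_rot: [[0.031, -0.997, -0.075], [0.002, -0.075, 0.997], [-1.0, -0.031, -0.001]]
wrist_force: [-0.4, -0.5, -1.2]
gripper_width: 0.27
```

```bash
python3 -c "
from h import *
go(.442,.2896,.13,184)
"
```

```text
t 43.5 tcp [0.4411 0.2912 0.2221] yaw -175.67 tilt 0.031,0.002 F [-0.4 -0.5 -1.2] w 0.270 | tool delta mm [92.1  2.1 -1.7] twist 0.33
```

>>> apply_moves(xyz=[[0.01,0.001,-0.001],[0.012,0.001,0],[0.012,0,0],[0.012,0,0],[0.012,0,0],[0.012,0,0],[0.008,0,0],[0.004,0,0],[0,0,0],[0,0,0]], twist=[0.3,0,0,0,0,0,0,0,0,0], claw=[0,0,0,0,0,0,0,0,0,0])

```text
time_s: 44.55
tcp_pos: [0.4399, 0.2873, 0.1322]
ee_rot: [[0.027, -0.998, -0.065], [-0.003, -0.065, 0.998], [-1.0, -0.026, -0.005]]
wrist_force: [0.3, -0.9, -1.3]
gripper_width: 0.274
```

```bash
python3 -c "
from h import *
go(.442,.2896,.13,184)
S=snap('side');T=snap('top')
C=[(place([box(.036,.096,.045,.045)],.4436,.2896,.07)[0][[0,2,6,4]],(0,0,255)),(place([box(.044,.104,.045,.045)],.4436,.2896,.07)[0][[0,2,6,4]],(0,255,255)),(place([box(.054,.114,0,0)],.4436,.2896,.07)[0][[0,2,6,4]],(255,0,0))]
for n,p in(('s23',S),('t23',T)):
    overlay(p,n+'a',[.4436,.2896,.06],[])
    overlay(p,n+'b',[.4436,.2896,.06],C+[(P,(0,255,0)) for P in tool_puller(dx=.0008)])
"
```

```text
t 44.5 tcp [0.4399 0.2873 0.1322] yaw -176.25 tilt 0.027,-0.003 F [ 0.3 -0.9 -1.3] w 0.274 | tool delta mm [ 2.2 -2.1  2.2] twist -0.25
```

View pics/s23a.png

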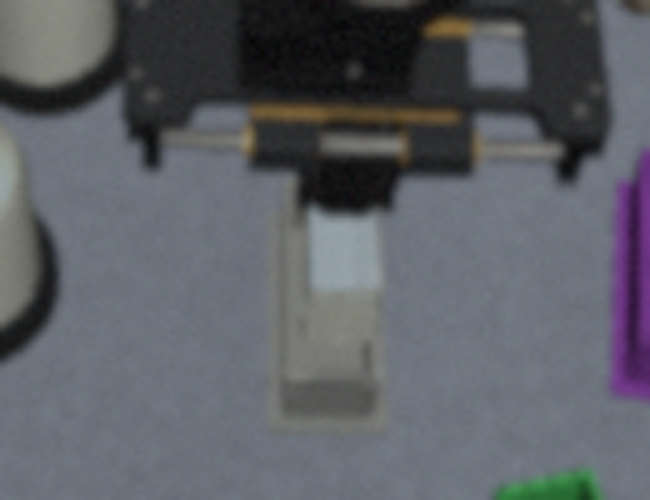

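View pics/s23b.png

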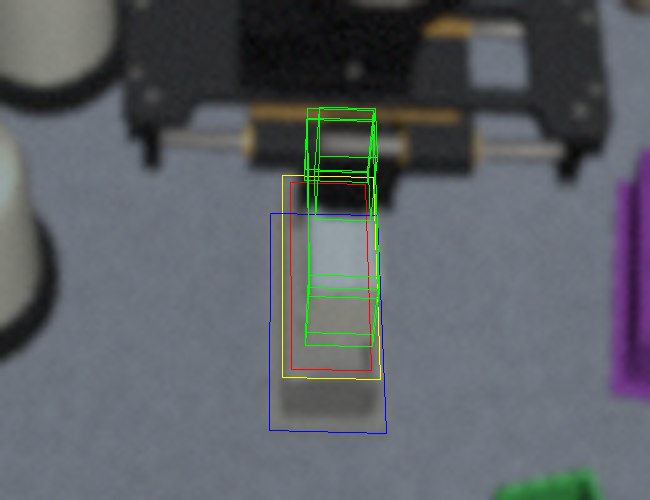

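View pics/t23b.png

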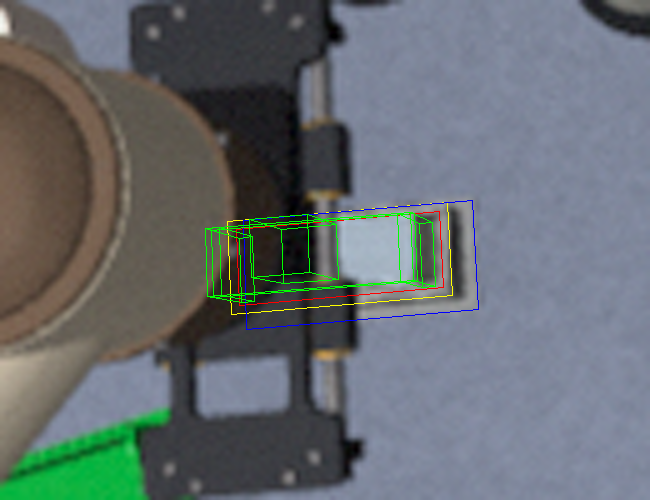

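>>> apply_moves(xyz=[[0,-0.002,0.002],[0,0,0],[0,0,0]], twist=[-0.2,0,0], claw=[0,0,0])

```text
time_s: 44.95
tcp_pos: [0.4425, 0.2905, 0.1338]
ee_rot: [[0.029, -0.997, -0.069], [-0.0, -0.069, 0.998], [-1.0, -0.029, -0.002]]
wrist_force: [0.0, -1.1, -1.4]
gripper_width: 0.273
```

```bash
python3 -c "
from h import *
go(.442,.2896,.12,184)
S=snap('side');T=snap('top')
C=[(place([box(.036,.096,.045,.045)],.4436,.2896,.07)[0][[0,2,6,4]],(0,0,255))]
for n,p in(('s24',S),('t24',T)):
    overlay(p,n+'b',[.4436,.2896,.06],C+[(P,(0,255,0)) for P in tool_puller(dx=.0008)],w=40,h=30,k=10)
"
```

```text
t 45.0 tcp [0.4425 0.2905 0.1338] yaw -176.01 tilt 0.029,-0.000 F [ 0.  -1.1 -1.4] w 0.273 | tool delta mm [13.8  1.  -0.8] twist -0.01
```

View pics/s24b.png

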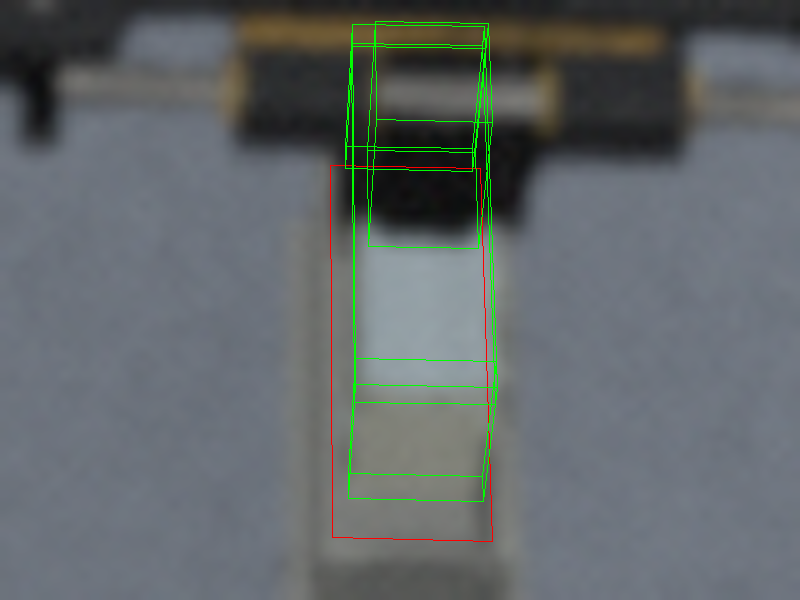

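View pics/t24b.png

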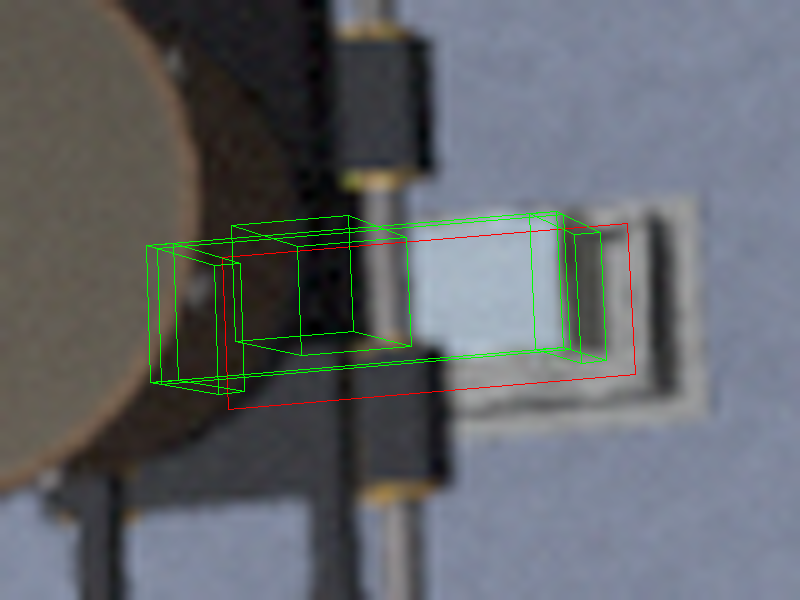

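>>> apply_moves(xyz=[[0.004,0,-0.001],[0.004,0,0],[0.004,0,0],[0.004,0,0],[0.003,0,0],[0,0,0]], twist=[0,0,0,0,0,0], claw=[0,0,0,0,0,0])

```text
time_s: 45.65
tcp_pos: [0.4428, 0.289, 0.1125]
ee_rot: [[0.028, -0.997, -0.069], [-0.001, -0.069, 0.998], [-1.0, -0.028, -0.003]]
wrist_force: [-0.0, -0.1, -1.5]
gripper_width: 0.268
```

```bash
python3 -c "
from h import *
go(.443,.2896,.0776,184)
"
```

```text
t 45.6 tcp [0.4428 0.289  0.1125] yaw -176.02 tilt 0.028,-0.001 F [-0.  -0.1 -1.5] w 0.268 | tool delta mm [34.9  0.7  0.7] twist -0.02
```

>>> apply_moves(xyz=[[0.004,0,0.0005],[0.004,0,0],[0.004,0,0],[0.004,0,0],[0.004,0,0],[0,0,0]], twist=[0,0,0,0,0,0], claw=[0,0,0,0,0,0])

```text
time_s: 46.25
tcp_pos: [0.4435, 0.2896, 0.0906]
ee_rot: [[0.028, -0.997, -0.069], [-0.001, -0.069, 0.998], [-1.0, -0.028, -0.003]]
wrist_force: [-0.2, -0.1, -2.1]
gripper_width: 0.273
```

```bash
python3 -c "
from h import *
go(.443,.2896,.0776,184)
S=snap('side');T=snap('top')
overlay(S,'s25',[.4436,.2896,.06],[],w=40,h=30,k=10)
"
```

```text
t 46.2 tcp [0.4435 0.2896 0.0906] yaw -176.01 tilt 0.028,-0.001 F [-0.2 -0.1 -2.1] w 0.273 | tool delta mm [13.   0.8  0.1] twist -0.01
```

View pics/s25.png

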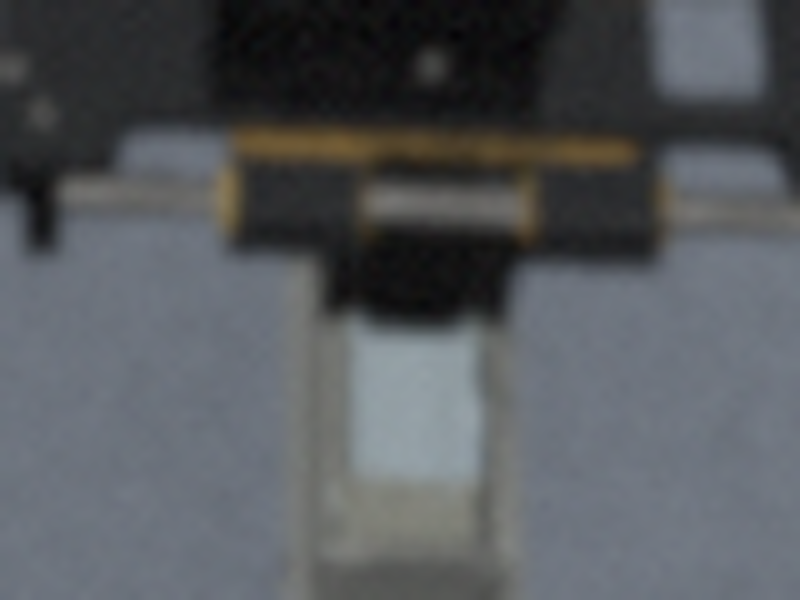

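>>> apply_moves(xyz=[[0.004,0.0005,0],[0.004,0,0],[0.003,0,0],[0.002,0,0],[0.001,0,0],[0,0,0]], twist=[0,0,0,0,0,0], claw=[0,0,0,0,0,0])

```text
time_s: 46.95
tcp_pos: [0.4444, 0.2904, 0.0782]
ee_rot: [[0.031, -0.997, -0.071], [0.001, -0.071, 0.997], [-1.0, -0.031, -0.001]]
wrist_force: [-0.8, -0.3, -1.7]
gripper_width: 0.273
```

```bash
python3 -c "
from h import *
go(.443,.2896,.0776,184)
"
```

```text
t 47.0 tcp [0.4444 0.2904 0.0782] yaw -175.94 tilt 0.031,0.001 F [-0.8 -0.3 -1.7] w 0.273 | tool delta mm [ 0.5  1.4 -0.7] twist 0.06
```

Nearly on the floor. Lower 1 mm, then release slightly so that it settles.

>>> apply_moves(xyz=[[0.001,0.0005,0],[0,0,0],[0,0,0],[0,0,0],[0,0,0],[0,0,0],[0,0,0],[0,0,0],[0,0,0]], twist=[0,0,0,0,0,0,0,0,0], claw=[0,0,0.35,0.5,0.6,0.6,0.6,0.6,0.6])

```text
time_s: 47.85
tcp_pos: [0.4447, 0.2911, 0.0777]
ee_rot: [[0.033, -0.997, -0.071], [0.002, -0.071, 0.997], [-0.999, -0.033, -0.0]]
wrist_force: [-0.0, -0.6, -0.2]
gripper_width: 0.597
```

```bash
python3 -c "
from h import *
go(.443,.2896,.0776,184)
S=snap('side')
overlay(S,'s26',[.4436,.2896,.06],[],w=40,h=30,k=10)
"
```

```text
t 47.9 tcp [0.4447 0.2911 0.0777] yaw -175.91 tilt 0.033,0.002 F [-0.  -0.6 -0.2] w 0.597 | tool delta mm [ 0.   1.8 -1.4] twist 0.09
```

View pics/s26.png

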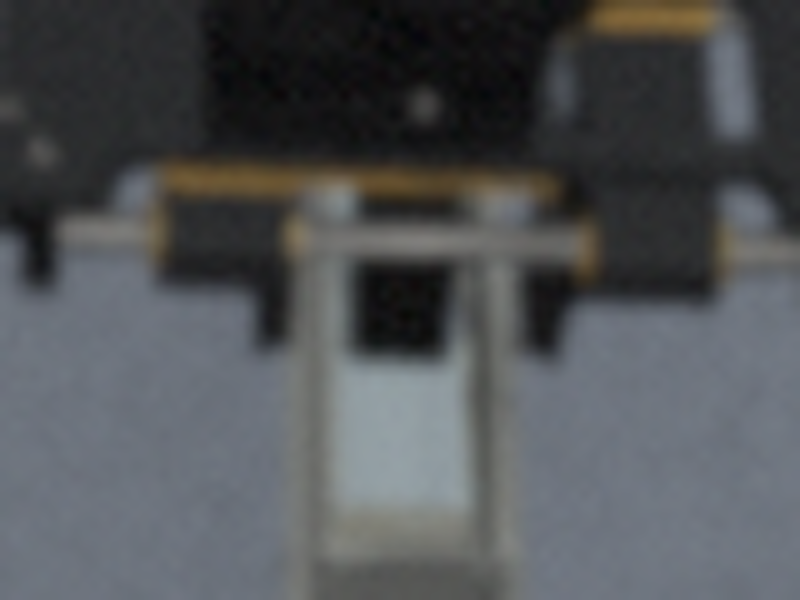

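>>> apply_moves(xyz=[[0,0,0],[0,0,0],[0,0,0],[-0.01,0,0],[-0.015,0,0],[-0.02,0,0],[-0.02,0,0],[-0.02,0,0],[-0.02,0,0],[-0.02,0.02,0],[-0.01,0.02,-0.02],[0,0,-0.02]], twist=[0,0,0,0,0,0,0,0,0,0,0,0], claw=[0.9,0.9,0.9,0.9,0.9,0.9,0.9,0.9,0.9,0.9,0.9,0.9])

```text
time_s: 49.1
tcp_pos: [0.4029, 0.2487, 0.2222]
ee_rot: [[0.036, -0.997, -0.074], [0.005, -0.074, 0.997], [-0.999, -0.037, 0.002]]
wrist_force: [1.1, -0.2, 0.0]
gripper_width: 0.901
```

>>> apply_moves(xyz=[[0,0,-0.04],[0,0,-0.04],[0,0,-0.04],[0,0,-0.04],[0,0,-0.02],[0,0,0],[0,0,0]], twist=[0,0,0,0,0,0,0], claw=[0.9,0.9,0.9,0.9,0.9,0.9,0.9])

```text
time_s: 49.8
tcp_pos: [0.4169, 0.0588, 0.2243]
ee_rot: [[0.042, -0.996, -0.073], [0.008, -0.073, 0.997], [-0.999, -0.042, 0.005]]
wrist_force: [0.4, 0.0, 0.1]
gripper_width: 0.9
```

```bash
python3 -c "
from h import *
go(.443,.2896,.0776,184)
S=snap('side','s27');T=snap('top','t27')
C=[(place([box(.036,.096,.045,.045)],.4436,.2896,.07)[0][[0,2,6,4]],(0,0,255))]+[(P,(0,255,0)) for P in place(puller(.004),.4436,.2896,.07)]
overlay(S,'s27b',[.4436,.2896,.06],C,w=40,h=30,k=10)
overlay(T,'t27b',[.4436,.2896,.06],C,w=40,h=30,k=10)
m=woodmask(S,(.4465,-.23));print(m.sum())
"
```

```text
t 49.8 tcp [0.4169 0.0588 0.2243] yaw -175.82 tilt 0.042,0.008 F [0.4 0.  0.1] w 0.900 | tool delta mm [149.6 -36.6 227.5] twist 0.18
0
```

View pics/t27.png

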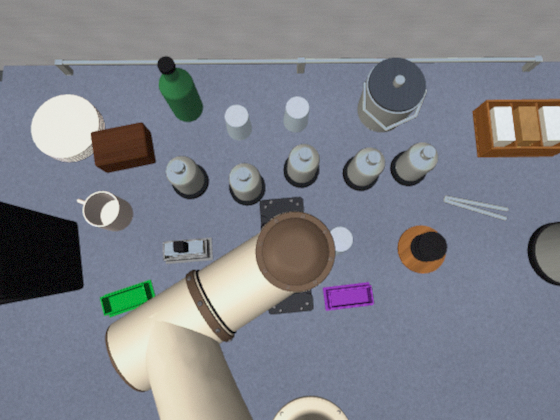

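View pics/s27.png

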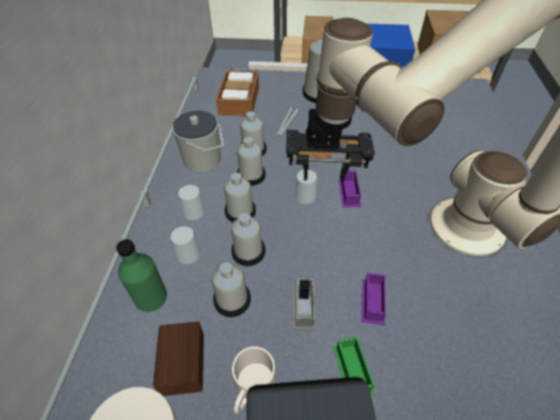

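View pics/t27b.png

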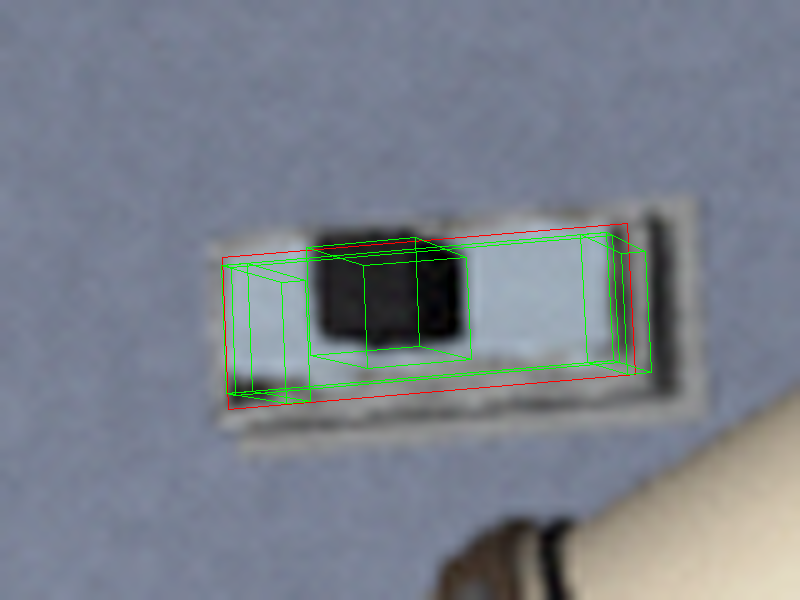

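View pics/s27b.png

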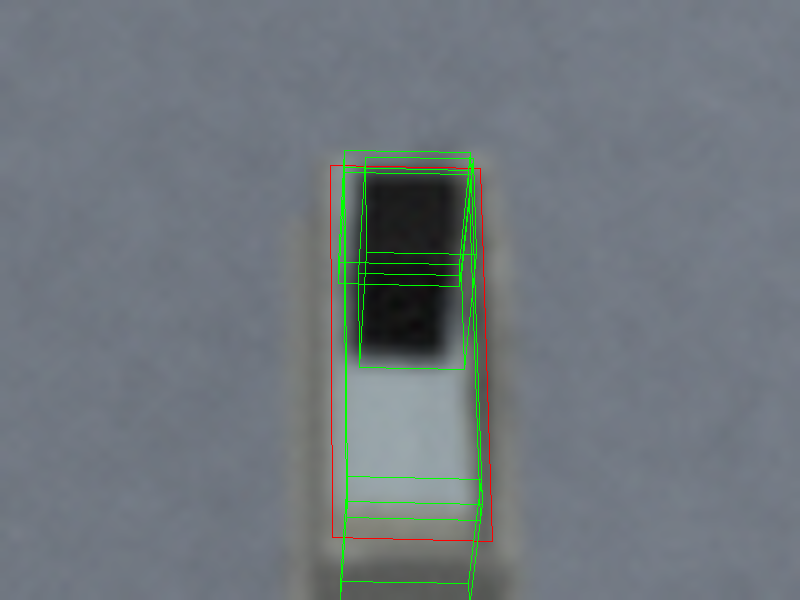

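Puller is home. The board appears shifted in the top view (now ~(421,249), was (416,245)), so I'm moving the arm aside to measure the board and stack with both cameras.

>>> apply_moves(xyz=[[0,0,0.02],[0,0,0.02],[0,0,0.02],[0,0,0.02],[0,0,0.02],[0,0,0.02],[0,0,0],[0,0,0]], twist=[0,0,0,0,0,0,0,0], claw=[0.9,0.9,0.9,0.9,0.9,0.9,0.9,0.9])

```text
time_s: 50.7
tcp_pos: [0.4065, 0.1918, 0.2244]
ee_rot: [[0.042, -0.995, -0.088], [0.009, -0.088, 0.996], [-0.999, -0.042, 0.005]]
wrist_force: [-0.2, 0.2, 0.1]
gripper_width: 0.9
```

```bash
python3 -c "
from h import *
T=snap('top','t28');S=snap('side','s28')
it=lambda x,y,b:[(disc(.034,.082)+[x,y,0],(0,255,255)),(disc(.06,.01)+[*b,0],(0,0,255))]
overlay(T,'t28a',[.44,-.28,.05],[],w=40,h=30,k=10)
overlay(S,'s28a',[.44,-.28,.05],[],w=40,h=30,k=10)
for n,p in(('t',T),('s',S)):
    hsv=cv2.cvtColor(p['pixels'],cv2.COLOR_RGB2HSV);u,v=proj(p,[.44,-.28,.01])[0].astype(int)
    P=p['pixels'].astype(int)
    m=((P[...,0]-P[...,2])>20);sub=np.zeros_like(m);sub[v-35:v+35,u-40:u+40]=1;m&=sub
    cs,_=cv2.findContours(m.astype(np.uint8),0,1);c=max(cs,key=cv2.contourArea);h=cv2.convexHull(c);e=cv2.fitEllipse(h);M=cv2.moments(h)
    cen=(M['m10']/M['m00'],M['m01']/M['m00'])
    print(n,'board',e,cen,atz(p,e[0],.01),atz(p,cen,.008),cv2.boundingRect(h))
"
```

```text
t board ((421.39361572265625, 249.00112915039062), (46.94725036621094, 49.60781478881836), 132.50540161132812) (420.7329718417047, 249.22840563165903) [ 0.43702631 -0.28971493  0.01      ] [ 0.43661114 -0.28878137  0.008     ] (397, 225, 49, 49)
s board ((337.5149841308594, 124.4411849975586), (20.040435791015625, 37.899593353271484), 125.63510131835938) (338.6838565022422, 126.03550074738415) [ 0.36059904 -0.4220636   0.01      ] [ 0.35627887 -0.41579883  0.008     ] (322, 114, 31, 25)
```

View pics/t28a.png

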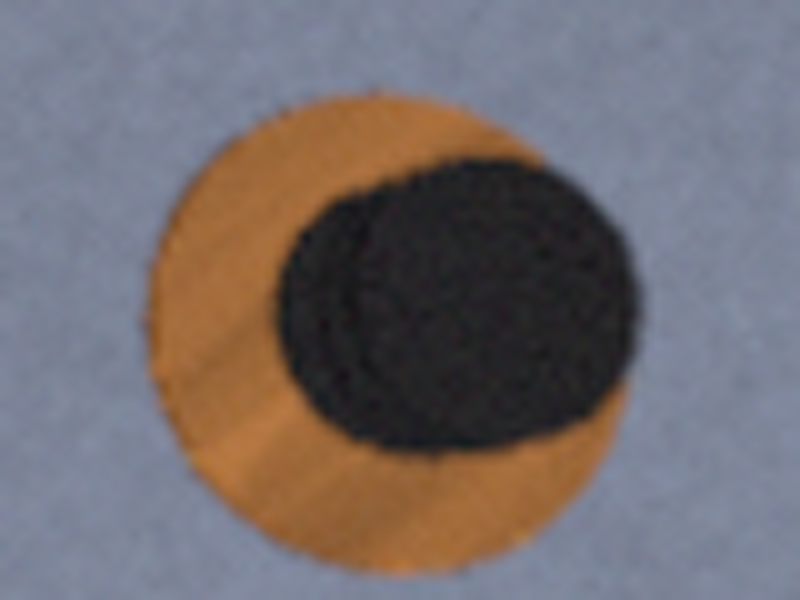

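View pics/s28a.png

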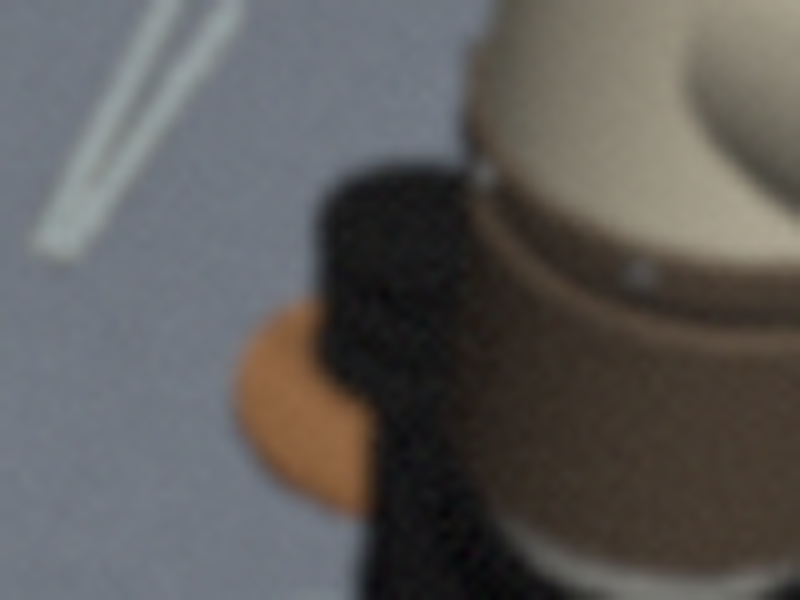

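>>> apply_moves(xyz=[[0,0,0.02],[0,0,0.03],[0,0,0.03],[0,0,0.03],[0,0,0.03],[0,0,0.02],[0,0,0],[0,0,0]], twist=[0,0,0,0,0,0,0,0], claw=[0.9,0.9,0.9,0.9,0.9,0.9,0.9,0.9])

```text
time_s: 51.6
tcp_pos: [0.3934, 0.3508, 0.2251]
ee_rot: [[0.041, -0.996, -0.079], [0.007, -0.078, 0.997], [-0.999, -0.041, 0.003]]
wrist_force: [0.8, -0.5, 0.6]
gripper_width: 0.904
```

```bash
cat > b.py <<'E'
from h import *
def board(p,guess):
    u,v=proj(p,[*guess,.01])[0].astype(int);P=p['pixels'].astype(int)
    m=((P[...,0]-P[...,2])>12);sub=np.zeros_like(m);sub[v-35:v+35,u-35:u+35]=1;m&=sub
    cs,_=cv2.findContours(m.astype(np.uint8),0,1);return max(cs,key=cv2.contourArea)
def stack(p,guess,n=3):
    """silhouette fits: union of board+caps as filled mask"""
    pass
E
python3 -c "
from b import *
T=snap('top','t29');S=snap('side','s29')
b=(.437,-.290)
for n,p in(('t',T),('s',S)):
    g=p['pixels'].max(2); u,v=proj(p,[*b,.05])[0].astype(int)
    dm=(g<70).astype(np.uint8);nn,l=cv2.connectedComponents(dm);m=l==l[v,u]
    parts=sum([capparts(.022+.024*k) for k in range(3)],[])
    print(n,m.sum(),'stack fit',fit([(p,m)],parts,b))
    c=board(p,b);h=cv2.convexHull(c);w=np.zeros(g.shape,np.uint8);cv2.fillConvexPoly(w,h,1)
    print(n,'board fit',w.sum(),fit([(p,w)],[np.r_[disc(.06,0),disc(.06,.01)]],b))
    overlay(p,n+'29a',[.44,-.28,.04],[(disc(.06,.01)+[*b,0],(0,0,255))]+[(disc(.034,.034+.024*k)+[.437,-.287,0],(0,255,255)) for k in range(3)],w=40,h=30,k=10)
"
```

```text
t 833 stack fit (array([ 0.44030447, -0.28701383]), np.float64(0.09791416566626651))
t board fit 1842 (array([ 0.43781805, -0.29029901]), np.float64(0.04790988056460369))
s 423 stack fit (array([ 0.43902783, -0.29051538]), np.float64(0.18971631205673758))
s board fit 853 (array([ 1.69473437, -1.8014375 ]), np.float64(1.0))
```

View pics/t29a.png

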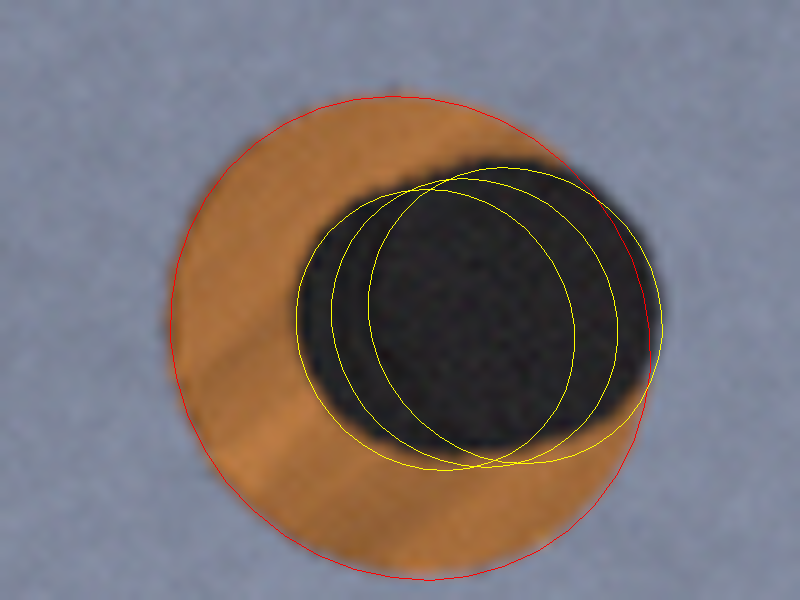

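View pics/s29a.png

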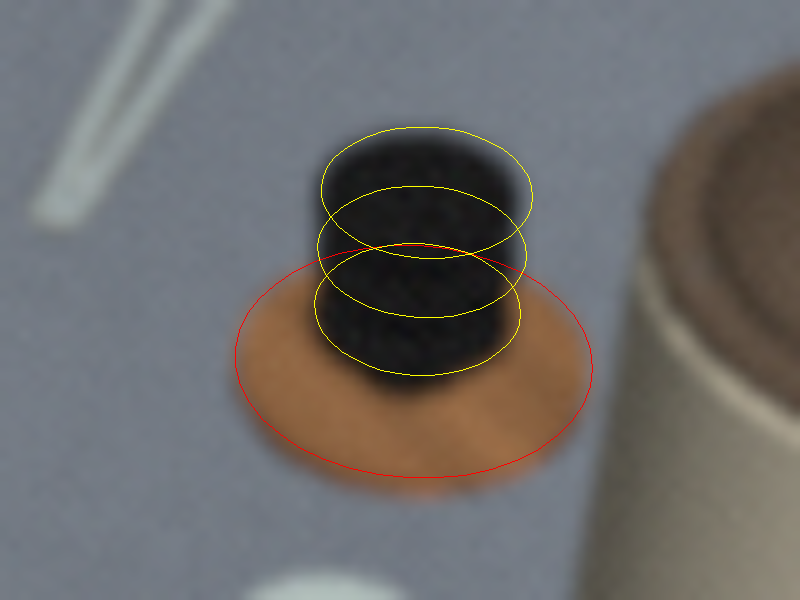

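```bash
python3 -c "
from h import *
from scipy.optimize import minimize
T=snap('top');S=snap('side')
vs=[]
for n,p in(('t27',T),('s27',S)):
    q=dict(p);q['pixels']=cv2.cvtColor(cv2.imread(f'pics/{n}.png'),cv2.COLOR_BGR2RGB)
    vs.append((q,darkmask(q,proj(q,[.4450,.289,.1])[0],80)))
print([m.sum() for _,m in vs])
for z in(0,.002,.004,.006,.008,.012,.016):
    print(z,fit(vs,[box(.024,.024,.053+z,.105+z)],(.4446,.2896),.07))
"
```

```text
[np.int64(152), np.int64(196)]
0 (array([0.4465929 , 0.28943023, 0.8696772 ]), np.float64(0.24989930182599354))
0.002 (array([ 0.44640993,  0.29029789, -0.49900812]), np.float64(0.25143494897959184))
0.004 (array([ 0.44630381,  0.29003842, -0.86545082]), np.float64(0.25084334720730395))
0.006 (array([ 0.44587075,  0.28922988, -3.68050004]), np.float64(0.2541454081632653))
0.008 (array([ 0.44597264,  0.29005996, -0.59088905]), np.float64(0.2551943474758325))
0.012 (array([ 0.44615974,  0.29011408, -0.53349144]), np.float64(0.2823115265843179))
0.016 (array([ 0.44578814,  0.28911052, -3.39706475]), np.float64(0.34550382653061223))
```

```bash
python3 -c "
from h import *
go(.4,.35,.22)
print(job.finish_job())"
```

```text
t 51.8 tcp [0.3936 0.3504 0.2255] yaw -175.55 tilt 0.041,0.007 F [-0.9 -0.8  0.5] w 0.900 | tool delta mm [ 5.8 -6.1 -0.9]
the job is handed in; nothing more can be done
None
```

I pulled all three caps straight up off their bottles with the puller and stacked them on the wooden board. I then put the puller foot-first into the grey case and handed the job in at 51.8 s. The hand-in gives no verdict, so the checks below are my own measurements.

- **Stack:** after the last placement the board had been knocked by about (-10, -14) mm. The stack moved with it and sits upright about 3–5 mm from the board's centre; the limit is 12 mm. The two cameras differ by about 3 mm on the stack's y position. The fit of the board in the side view failed, so I checked that by eye on an overlay.
- **Puller:** it is about 2.5 mm off the case's middle across and under 1 mm along. The arm released it at the height expected for fully home. The camera fit of that height is loose (0–8 mm above the counter is nearly as good as the nominal 4 mm), so the arm's height reading is the better evidence.
- **Everything else:** the last pictures show the glasses in place and nothing knocked over. The arm is clear of everything with the gripper open.

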